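# Frying-oil colour check at the comparator

### The arm

A 6-joint arm with a two-finger parallel gripper is mounted at the origin on a cart in front of the work surface, level with it; the furniture and walls round the work are solid. World frame = base frame: x ahead of the robot, y to its left, z up, the work surface at z = 0. Lengths are in m, angles in rad, forces in N, time in s.
With the tool pointing down it reaches from about 0.35 to 0.775 m from the base axis. Payload 5.5 kg.
Tool frame: the origin (TCP) lies midway between the tips of the shut fingers; the grasp point (between the pads) lies 19 mm behind it (grip_point_offset is the distance from the TCP to the grasp point, in m); z points along the fingers, y is the direction in which the jaws open and shut (so a half turn about z gives the same grasp; the last joint's range is limited). The gripper opens to 85 mm and grips with 20 to 120 N. Pads are 22 mm wide; open, the fingers measure 114 mm over their backs; the gripper's body (76 mm by 85 mm) begins 54 mm behind the grasp point. The pads swing forward as they close: fully open they stand 13 mm farther back than shut.
Start: joints at [-1.359, 0.313, 0.046, 1.304, 0, 1.431], TCP at [0.198, -0.54, 0.231] pointing down, gripper open.
Joint ranges: [-2.76, 2.76], [-0.86, 1.69], [-1.03, 1.26], [-2.2, 2.34], [-1.47, 1.5], [-3.14, 3.14]. Speed limits (rad/s): [2.57, 2.57, 3.14, 3.14, 3.14, 3.14].

### API

Orientations are given as a rotation vector (axis times angle).
In Python, from plant import get_obs, grab_frame, camera_info, job_done, grip_point_offset gives the robot as it stands.
- The arm moves only by the tool carry_out, never from a script. Its argument "steps" is a list of rows, each a list of 4 numbers: the shift along the tool's x, y, z in m, then the turn about the tool's z in rad. In form: [[tx, ty, tz, turn], ...]. A call has 1 to 10 rows; each row is the pose to reach, as a shift and turn from the pose commanded when the call began, along the tool's axes at that moment; what a row does not reach only later rows make up. A row lasts 1/12 s, in which the tool goes at most 41.7 mm and 7.16 degrees, less where a joint would pass 70% of its speed; a pose out of reach is approached as far as the arm can. A call with a gripper value outside its range is refused whole. "hand" is the gripper's target within -1 to 1 (fully open at 1, half-way at 0, shut at -1), set as the call begins (left out, the last holds). The fingers move at their own pace and stop on an object; the grip force is fixed at half the most. Time passes only in rows, so rows that repeat a pose let the fingers close. It gives the time, the measured TCP pose, the force and the opening at its end, in the units of the state.
- get_obs(): the state, without advancing time (a new reading comes with each control period).
- grab_frame(name): name is "scene" or "top" or "wrist"; returns the picture (400x640x3 uint8, blue, green, red); there is no depth.
- camera_info(name): a dict with "fx", "fy", "cx", "cy" (pixels), "k1" (the pictures are not rectified: a ray, as slopes to the right and down, at radius r is drawn at 1 + k1 r^2 times it, then the intrinsics apply), "world_from_camera" (4x4, takes a point from camera to world coordinates). Camera axes: x right, y down, z forward; pixel columns grow to the right and rows downward; lengths in m; the calibration is good to about 2 mm. A picture is of the moment at which its call begins: read the wrist's pose just before it. camera_info takes no time and is no camera call; for the wrist camera it gives the pose at the moment of the call.
- job_done(): hands the job in, once; it reports no verdict.
The state is a dict: "time_s": time; "q": joint angles; "joint_vel": joint speeds; "joint_efforts": joint torques, N m; "tool_pos": TCP position; "tool_rot": TCP orientation; "force": force on the tool from outside, world axes, zero at the start; "torque": the same for the moment, N m; "grip_width": finger opening in m.
Only numpy, scipy, OpenCV 4.12 (cv2) and the standard library are available. Lean on these libraries where they do the work, as an engineer would, in place of code of your own. Each camera call takes 0.05 s, during which the arm holds its last target. There are 200 camera calls.

### The job

Set up the comparator for checking the fryer oil's colour: push its slotted shutter fully home so that the light shows through the windows, and drop the low-capped standard into the left pocket and the tall-capped one into the right (as you face it), clear glass towards the light. Then take the sample cell that stands alone on the counter and hold it between the two standards in the middle of the light path, upright, square to the light, level with the standards and clear of the instrument; finish while still holding it there. Grip all three cells by their frosted faces only, never on the clear glass, do not tip them over, and leave the other things on the counter where they are.

Things in the scene. Friction and masses are not known exactly. Their poses are not given: they have to be found in the camera images.
- comparator: grey oil-colour comparator, fixed, 118 deep (x), 226 wide (y), 104 tall; origin at the centre of its underside. Its open front looks to its -x, its +y is the left as the robot faces it. Base plate (top at 8), lamp box behind (x = +20 to +57, 104 tall), two pocket blocks before it (38 x 40, tops at 38) and between them a bay open to the front and above. Yaw varies.
- left_pocket (a point): centre of the floor of the left square pocket, 22 above the counter, 62 to the left of the bay's middle; the pocket is 28 x 28 and 16 deep, for a 24 x 24 cell (whose foot is 21 x 21 for the lowest 4 mm); axes as the comparator's
- right_pocket (a point): the same for the right pocket, 62 to the right of the bay's middle
- light_path (a point): middle of the light path in the bay between the pockets: 55 above the counter, 10 in front of the comparator's origin, 29 in front of the shutter's face; light runs along the comparator's x. Axes as the comparator's. A seated standard has the middle of its glass at this same height and distance from the shutter.
- shutter (a joint): travel of the slotted aluminium shutter in front of the lamp (m): 0 shut (windows covered, the shutter sticks out of the left side of the lamp box), 0.031 fully home against its stop (three windows open). It slides along the comparator's -y, i.e. to the right, against about 2 N of friction and stays where it is left.
- shutter_pad (a point): centre of the outer face of the black thumb pad on the shutter's bent end plate, beyond the left side of the lamp box, 62 above the counter; it moves with the shutter. The pad looks to the comparator's +y and is pushed to -y; the end plate spans 19 either way along x and from 27 to 93 above the counter.
- kit_block: low black block fixed to the counter, right of the comparator, 60 x 136 x 18, origin at the centre of its underside, long side along its y; two square nests 27 x 27, 10 deep (floor 8 above the counter), at y = +32 and -32, hold the two standards, either in either nest. Their frosted faces look across the block's short side.
- low_standard: square capped amber glass cell, upright, 24 x 24 x 62, about 70 g; origin at the centre of its underside. Its +x and -x faces are clear glass, not to be touched; its +y and -y faces are frosted, whitish and ribbed, 24 apart, 22 wide, from 4 to 60 up: pinch these about 44 up. Same after a half turn. In the kit block; low flat round black cap, 22 wide and 6 high (top at 70).
- tall_standard: square capped amber glass cell, upright, 24 x 24 x 62, about 70 g; origin at the centre of its underside. Its +x and -x faces are clear glass, not to be touched; its +y and -y faces are frosted, whitish and ribbed, 24 apart, 22 wide, from 4 to 60 up: pinch these about 44 up. Same after a half turn. In the kit block; tall slim black cap: a collar 22 wide and 4 high plus a stem 15 wide (top at 84).
- sample_cell: square capped amber glass cell, upright, 24 x 24 x 62, about 70 g; origin at the centre of its underside. Its +x and -x faces are clear glass, not to be touched; its +y and -y faces are frosted, whitish and ribbed, 24 apart, 22 wide, from 4 to 60 up: pinch these about 44 up. Same after a half turn. Stands alone left of the comparator; knurled black cap 22 wide and 12 high (top at 76).
- sample_cell_middle (a point): middle of the sample cell's glass, 33 above its underside; it goes to the light path
- low_standard_glass: the clear amber glass of the low standard, with its two clear faces at +x and -x, fixed in the cell, 24 along x, from 4 to 58 above the underside; its origin is the cell's
- tall_standard_glass: the clear amber glass of the tall standard, with its two clear faces at +x and -x, fixed in the cell, 24 along x, from 4 to 58 above the underside; its origin is the cell's
- sample_cell_glass: the clear amber glass of the sample cell, with its two clear faces at +x and -x, fixed in the cell, 24 along x, from 4 to 58 above the underside; its origin is the cell's
- pen: white ball pen, 10 x 133 x 11, lying in front of the comparator; a bystander, to be left alone; origin at the centre of its underside
- receipt: curled white paper slip, 60 x 70 x 34, near the front edge of the counter; a bystander, to be left alone; origin at the centre of its underside
- wipes_tub: blue round tub of wipes, 72 wide, 121 tall, right of the comparator; a bystander, to be left alone; origin at the centre of its underside
- pepper_jar: spice jar with a dark lid, 45 wide, 105 tall, at the back on the left; a bystander, to be left alone; origin at the centre of its underside
- chilli_jar: spice jar with a dark lid, 44 wide, 105 tall, beside the other spice jar; a bystander, to be left alone; origin at the centre of its underside
- tape_roll: flat roll of brown tape, 94 wide, 25 tall, on the counter to the left; a bystander, to be left alone; origin at the centre of its underside

How it is judged:
On the way:
1. the shutter is home and both standards sit in their pockets, let go (value of joint shutter above 0.026 m and horizontal distance between low_standard and left_pocket below 0.005 m and z of low_standard in the frame of left_pocket below 0.004 m and angle between each of low_standard, tall_standard's own z axis and vertical below 0.12 rad and angle between the x axis of each of low_standard, tall_standard and the x axis of comparator, either way round below 0.25 rad and contact force between the fingers and low_standard below 0.05 N and horizontal distance between tall_standard and right_pocket below 0.005 m and z of tall_standard in the frame of right_pocket below 0.004 m and contact force between the fingers and tall_standard below 0.05 N), for 0.2 s.
At the end, for the whole second after the job is handed in: Shutter home (over 26 mm); low-capped standard down in the left pocket, tall in the right (5 mm, clear faces to the light), let go; sample held by the fingers, still, off the comparator, its middle within 10 (along), 6 (across), 9 mm (height) of the light path, square in 8 and upright in 7 degrees (all of step 1 and x of sample_cell_middle in the frame of light_path between -0.01 and 0.01 m and y of sample_cell_middle in the frame of light_path between -0.006 and 0.006 m and z of sample_cell_middle in the frame of light_path between -0.009 and 0.009 m and angle between sample_cell's own z axis and vertical below 0.12 rad and angle between the x axis of sample_cell and the x axis of comparator, either way round below 0.15 rad and contact force between the fingers and sample_cell above 1 N and contact force between sample_cell and comparator below 0.1 N and linear speed of sample_cell below 0.02 m/s); the arm keeps its last pose, push and grip.
It fails at once if fingers press on the clear glass of a cell (contact force between the fingers and low_standard_glass above 0.5 N or contact force between the fingers and tall_standard_glass above 0.5 N or contact force between the fingers and sample_cell_glass above 0.5 N).
It fails at once if a cell is tipped over (angle between any of low_standard, tall_standard, sample_cell's own z axis and vertical above 0.6 rad).
It fails at once if a bystander is moved by more than 3 cm (distance of any of pen, receipt, wipes_tub, pepper_jar, chilli_jar, tape_roll from where it was at the start of the episode above 0.03 m).
It also fails if it takes over 72 s, if anything falls off the work surface, if the arm or the gripper's body presses on something with over 40 N, if the wrist force passes 120 N, or if a joint passes its speed limit or range.

## Working session

There is one attempt and no reset: what is moved stays moved. The work goes in short steps, Python scripts to look and compute and a tool call to move; the robot and the scene stay as the last step left them, time stands still between calls to the robot, and variables do not carry over. Pictures are saved under pics/ and viewed, about 8 in all and at most 12, crops included, and the job is handed in when it is done.

Besides the shell and the picture viewer there is one more tool, called after "Request:" as name(argument=value, ...), one argument or row to a line, values as JSON. carry_out: Moves the arm, as the interface text tells. Its arguments: {"type":"object","properties":{"steps":{"type":"array","items":{"type":"array","items":{"type":"number"}}},"hand":{"type":"number"}},"required":["steps"]}

```bash
mkdir -p pics; ls
python3 - <<'E'
from plant import *
import cv2,numpy as np
print(get_obs(), grip_point_offset)
for n in ["scene","top","wrist"]:
    c=camera_info(n);print(n,{k:np.round(v,3).tolist() for k,v in c.items()})
    cv2.imwrite(f"pics/{n}0.png",grab_frame(n))
E
```

```text
pics
{'time_s': 0.0, 'q': array([-1.35857458e+00,  3.13984643e-01,  4.49523569e-02,  1.30361223e+00,
        1.29224305e-06,  1.43116713e+00]), 'joint_vel': array([-0.00183391,  0.00265857,  0.00216023, -0.00053844,  0.00046999,
        0.00077059]), 'joint_efforts': array([-1.78106799e-03, -4.80623674e+01,  2.98533475e+01,  1.92245393e-02,
       -3.80602578e-04,  5.62274110e-06]), 'tool_pos': array([ 0.19802865, -0.53925986,  0.23040697]), 'tool_rot': array([-3.09128361e+00, -5.49516402e-01,  1.03260295e-04]), 'force': array([-1.21838361,  0.2527148 , -0.41750392]), 'torque': array([-0.01970067,  0.01840199, -0.00997077]), 'grip_width': 0.0854469070688852} 0.0187
scene {'fx': 410.612, 'fy': 410.612, 'cx': 315.546, 'cy': 201.144, 'k1': -0.013, 'world_from_camera': [[0.555, -0.394, 0.733, -0.417], [-0.832, -0.253, 0.495, -0.683], [-0.009, -0.884, -0.468, 0.651], [0.0, 0.0, 0.0, 1.0]]}
top {'fx': 505.568, 'fy': 505.568, 'cx': 326.216, 'cy': 197.288, 'k1': -0.165, 'world_from_camera': [[-0.018, -0.995, 0.098, 0.385], [-1.0, 0.018, -0.009, -0.04], [0.007, -0.098, -0.995, 1.397], [0.0, 0.0, 0.0, 1.0]]}
wrist {'fx': 309.313, 'fy': 309.313, 'cx': 318.599, 'cy': 198.967, 'k1': 0.009, 'world_from_camera': [[0.345, -0.895, -0.282, 0.27], [-0.938, -0.33, -0.102, -0.513], [-0.001, 0.3, -0.954, 0.372], [0.0, 0.0, 0.0, 1.0]]}
```

View pics/top0.png

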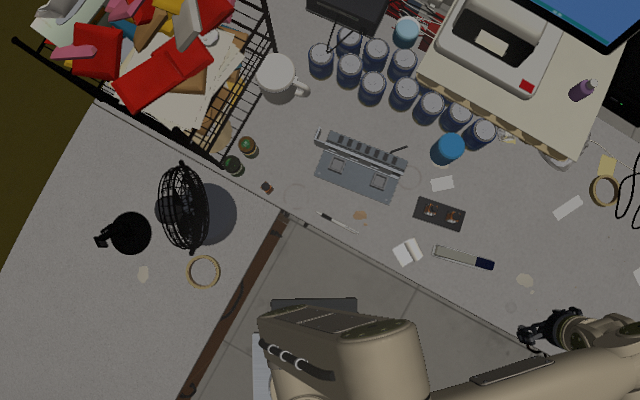

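View pics/scene0.png

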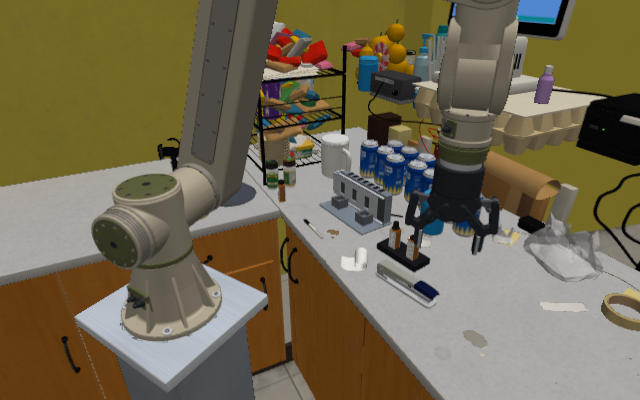

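```bash
cat > h.py <<'E'
from plant import *
import cv2,numpy as np
from scipy.spatial.transform import Rotation as R
def ray(c,u,v):
    d=np.array([(u-c["cx"])/c["fx"],(v-c["cy"])/c["fy"]]);p=d.copy()
    for _ in range(20): p=d/(1+c["k1"]*(p@p))
    T=np.array(c["world_from_camera"]);return T[:3,3],T[:3,:3]@np.array([*p,1])
def onz(c,u,v,z):
    o,d=ray(c,u,v);return (o+d*(z-o[2])/d[2])
def proj(c,P):
    T=np.array(c["world_from_camera"]);q=T[:3,:3].T@(np.asarray(P,float)-T[:3,3]);p=q[:2]/q[2]
    p=p*(1+c["k1"]*(p@p));return np.array([c["fx"]*p[0]+c["cx"],c["fy"]*p[1]+c["cy"]])
def togo(P,yaw=None):
    """shift in tool axes from the current measured pose to TCP P; yaw of tool y axis (mod pi)"""
    o=get_obs();M=R.from_rotvec(o["tool_rot"]).as_matrix()
    s=M.T@(np.asarray(P)-o["tool_pos"]);a=None
    if yaw is not None:
        cur=np.arctan2(M[1,1],M[0,1]);d=(yaw-cur+np.pi/2)%np.pi-np.pi/2;a=-d  # tool z down
    return np.round(s,4),a,o["q"].round(3)
E
python3 - <<'E'
from h import *
im=cv2.imread("pics/top0.png")[110:250,230:490]
cv2.imwrite("pics/topc.png",cv2.resize(im,None,fx=3,fy=3,interpolation=cv2.INTER_CUBIC))
E
```

```text
(no output)
```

View pics/topc.png

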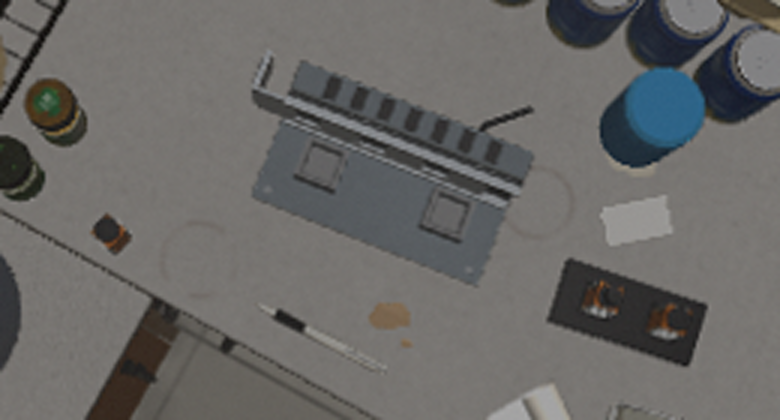

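The top view shows the comparator (front edge from crop (253,195) to (477,283)), the kit block at about (627,312), the sample at (108,230) and the pen in front at (320,338).

Run:
```python
from h import *
c=camera_info("top")
f=lambda x,y,z:onz(c,230+x/3,110+y/3,z)[:2]
FL,FR=f(253,195,.008),f(477,283,.008);print("front",FL,FR,np.linalg.norm(FL-FR))
d=(FL-FR)/np.linalg.norm(FL-FR);yaw=np.arctan2(d[1],d[0])-np.pi/2;ex=np.array([np.cos(yaw),np.sin(yaw)])
O=(FL+FR)/2+ex*.059;print("comp",O,yaw)
lp,rp=f(320,166,.030),f(446,214,.030);print("pockets",lp,rp,np.linalg.norm(lp-rp)) 
e=lp-rp;print("yaw",np.arctan2(e[1],e[0])-np.pi/2)
K=[f(*p,.018) for p in [(568,258),(706,303),(690,365),(549,322)]];print("kit",np.mean(K,0));e=K[0]-K[1]+K[3]-K[2];print(np.linalg.norm(e)/2,"yaw",np.arctan2(e[1],e[0])-np.pi/2)
print("sample cap",f(106,226,.076),"pen",f(265,308,.01),f(383,368,.01),"cap A",f(606,285,.07),"capB",f(680,313,.08))
print("receipt",f(545,390,.034),"tub",f(665,100,.121))
print(togo([.3,-.3,.3],0))
```

```text
front [ 0.5833075  -0.02019146] [ 0.49796771 -0.22529606] 0.22215035034020764
comp [ 0.5951105  -0.14540881] -0.39429058082680246
pockets [ 0.60580381 -0.08201227] [ 0.55973044 -0.19591799] 0.12287093950769147
yaw -0.38436835260175917
kit [ 0.46775527 -0.36378133]
0.13630143694053365 yaw -0.32282186277255875
sample cap [0.54846744 0.10847635] pen [ 0.47835002 -0.0295336 ] [ 0.42141144 -0.13643884] cap A [ 0.48898505 -0.33209076] capB [ 0.4621852  -0.39536954]
receipt [ 0.39787392 -0.28081378] tub [ 0.64469928 -0.37971297]
(array([ 0.1782, -0.1897, -0.0691]), np.float64(-1.2189756019388147), array([-1.359,  0.314,  0.045,  1.304,  0.   ,  1.431]))
```

Request:
carry_out(
  steps=[
    [0.04,-0.01,0,-0.11],
    [0.08,-0.02,0.005,-0.22],
    [0.12,-0.03,0.01,-0.33],
    [0.16,-0.04,0.015,-0.44],
    [0.2,-0.05,0.02,-0.55],
    [0.24,-0.06,0.025,-0.66],
    [0.28,-0.065,0.03,-0.77],
    [0.314,-0.071,0.03,-0.88],
    [0.314,-0.071,0.03,-0.896],
    [0.314,-0.071,0.03,-0.896],
  ],
  hand=0.2,
)

```text
time_s: 0.98
tool_pos: [0.4697, -0.3634, 0.2007]
tool_rot: [-2.546, -1.84, 0.001]
force: [0.0, -0.4, 0.2]
grip_width: 0.0513
```

Run:
```python
from h import *
o=get_obs();print(o["time_s"],o["tool_pos"],o["tool_rot"],o["q"],o["grip_width"])
c=camera_info("wrist");im=grab_frame("wrist");cv2.imwrite("pics/w1.png",im);np.save("w1.npy",c,allow_pickle=True)
y=-.323;ex=np.array([np.cos(y),np.sin(y)]);ey=np.array([-ex[1],ex[0]])
for s in (1,-1):
  P=np.array([.4677,-.3638])+ey*.032*s
  print(s,P,[proj(c,[*P,z]).round(1).tolist() for z in (.018,.068,.078)])
```

```text
0.9833 [ 0.46974188 -0.36342942  0.20065034] [-2.54555116e+00 -1.83955677e+00  6.09717050e-04] [-7.93469049e-01  3.60557956e-01  3.81623616e-02  1.24937266e+00
 -2.44332632e-04  1.09658414e+00] 0.051306320152555235
1 [ 0.47785721 -0.3334548 ] [[317.6, 147.3], [317.4, 155.3], [317.3, 157.2]]
-1 [ 0.45754279 -0.3941452 ] [[317.4, 205.4], [317.2, 222.2], [317.1, 226.3]]
```

View pics/w1.png

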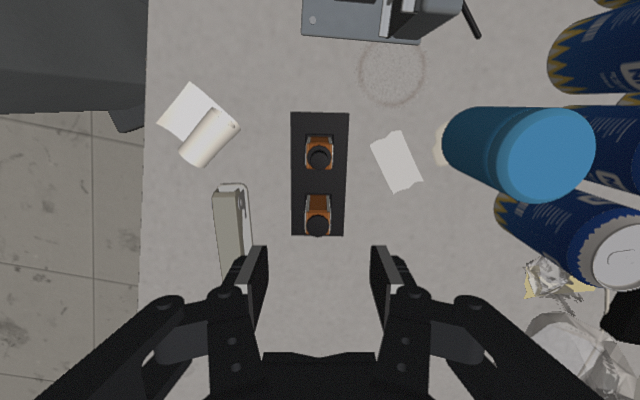

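Run:
```python
from h import *
c=np.load("w1.npy",allow_pickle=True).item();im=cv2.imread("pics/w1.png")
g=im.max(2)
L=[];Rr=[]
for v in range(120,232,3):
    r=np.where(g[v,270:370]<75)[0]; 
    L.append((270+r[0]-.5,v));Rr.append((270+r[-1]+.5,v))
P=lambda a:np.array([onz(c,u,v,.018)[:2] for u,v in a])
for n,a in (("L",L),("R",Rr)):
    p=P(a);vx,vy,x,y=cv2.fitLine(p.astype(np.float32),cv2.DIST_HUBER,0,.01,.01).ravel();print(n,x,y,"yaw ydir",(np.arctan2(vy,vx))%np.pi-np.pi/2)
col=[v for v in range(95,135) if g[v,296:302].mean()<75];print("top edge",col[0],[onz(c,u,col[0]-.5,.018)[:2] for u in (291,349)])
mid=(P(L)+P(Rr))/2;print(mid[0],mid[-1])
hsv=cv2.cvtColor(im,cv2.COLOR_BGR2HSV);m=cv2.inRange(hsv,(3,120,60),(25,255,255))[110:240,290:350]
n,_,st,ce=cv2.connectedComponentsWithStats(m);print([(s.tolist(),(e+[290,110]).tolist()) for s,e in zip(st,ce) if 60<s[4]<2000])
cv2.imwrite("pics/w1c.png",cv2.resize(im[100:250,270:370],None,fx=4,fy=4,interpolation=cv2.INTER_CUBIC))
```

```text
L 0.43998033 -0.35511157 yaw ydir -0.34568048
R 0.4965951 -0.37255597 yaw ydir -0.33738708
top edge 112 [array([ 0.46365206, -0.290895  ]), array([ 0.51920402, -0.30920088])]
[ 0.48835582 -0.30778341] [ 0.44748614 -0.42307748]
[([17, 27, 25, 17, 231], [318.9177489177489, 143.13852813852813]), ([17, 85, 23, 28, 390], [317.86923076923074, 206.54615384615386])]
```

View pics/w1c.png

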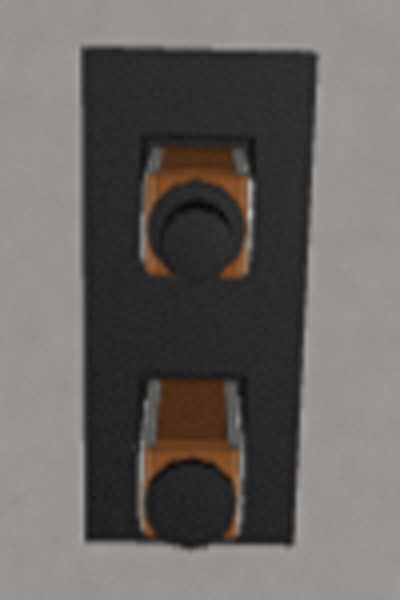

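Run:
```python
from h import *
c=np.load("w1.npy",allow_pickle=True).item()
print(onz(c,319.7,156.2,.070),onz(c,318.2,222.5,.070))
T=np.array([.4794,-.3339])
print(togo([*T,.031],-.341),togo([*T,.13],-.341))
```

```text
[ 0.47964469 -0.33457418  0.07      ] [ 0.45865887 -0.39394219  0.07      ]
(array([0.0323, 0.0007, 0.1698]), np.float64(0.018687270804378153), array([-0.796,  0.36 ,  0.038,  1.249, -0.   ,  1.097])) (array([0.0323, 0.0006, 0.0708]), np.float64(0.018687270804378153), array([-0.796,  0.36 ,  0.038,  1.249, -0.   ,  1.097]))
```

Request:
carry_out(
  steps=[
    [0.016,0.0005,0.02,0.01],
    [0.032,0.001,0.05,0.019],
    [0.032,0.001,0.08,0.019],
    [0.032,0.001,0.11,0.019],
    [0.032,0.001,0.135,0.019],
    [0.032,0.001,0.155,0.019],
    [0.032,0.001,0.165,0.019],
    [0.032,0.001,0.17,0.019],
    [0.032,0.001,0.17,0.019],
    [0.032,0.001,0.17,0.019],
  ],
)

```text
time_s: 1.87
tool_pos: [0.4797, -0.336, 0.0323]
tool_rot: [2.567, 1.808, 0.0]
force: [0.1, 0.1, -0.3]
grip_width: 0.0516
```

Request:
carry_out(
  steps=[
    [0,0,0,0],
    [0,0,0,0],
    [0,0,0,0],
    [0,0,0,0],
    [0,0,0,0],
    [0,0,0,0],
  ],
  hand=-1,
)

```text
time_s: 2.37
tool_pos: [0.4803, -0.3357, 0.0327]
tool_rot: [2.565, 1.81, 0.0]
force: [-1.5, -0.8, 5.7]
grip_width: 0.0233
```

Request:
carry_out(
  steps=[
    [0,0,-0.02,0],
    [0,0,-0.055,0],
    [0,0,-0.09,0],
    [0.02,-0.003,-0.12,-0.12],
    [0.045,-0.008,-0.13,-0.24],
    [0.07,-0.012,-0.13,-0.36],
    [0.095,-0.016,-0.13,-0.48],
    [0.12,-0.02,-0.13,-0.6],
    [0.145,-0.024,-0.13,-0.72],
    [0.17,-0.028,-0.13,-0.84],
  ],
)

```text
time_s: 3.2
tool_pos: [0.5102, -0.164, 0.1614]
tool_rot: [1.597, 2.705, 0.0]
force: [0.7, 0.2, -0.7]
grip_width: 0.0235
```

Run:
```python
from h import *
print(togo([.518,-.113,.165],1.176))
```

```text
(array([ 0.0409,  0.0315, -0.0036]), np.float64(-0.672034939107133), array([-0.461,  0.269, -0.188,  1.113,  0.   ,  0.606]))
```

Request:
carry_out(
  steps=[
    [0.012,0.01,0,-0.12],
    [0.024,0.018,0,-0.24],
    [0.034,0.025,-0.003,-0.36],
    [0.04,0.031,-0.003,-0.48],
    [0.04,0.031,-0.003,-0.6],
    [0.04,0.031,-0.003,-0.672],
    [0.04,0.031,-0.003,-0.672],
    [0.04,0.031,-0.003,-0.672],
  ],
)

```text
time_s: 3.87
tool_pos: [0.5182, -0.1153, 0.1643]
tool_rot: [-0.628, -3.078, 0.0]
force: [-0.5, -0.3, -0.5]
grip_width: 0.0234
```

Run:
```python
from h import *
o=get_obs();print(o["time_s"],o["tool_pos"],o["tool_rot"],o["q"],o["grip_width"])
c=camera_info("wrist");im=grab_frame("wrist");cv2.imwrite("pics/w2.png",im);np.save("w2.npy",c,allow_pickle=True)
```

```text
3.8667 [ 0.51822053 -0.11525119  0.16426262] [-6.28350947e-01 -3.07800600e+00  7.16135931e-06] [-3.70092720e-01  2.58282612e-01 -1.95499760e-01  1.11711651e+00
 -2.20940198e-05  3.26578061e-02] 0.023355035877778926
```

View pics/w2.png

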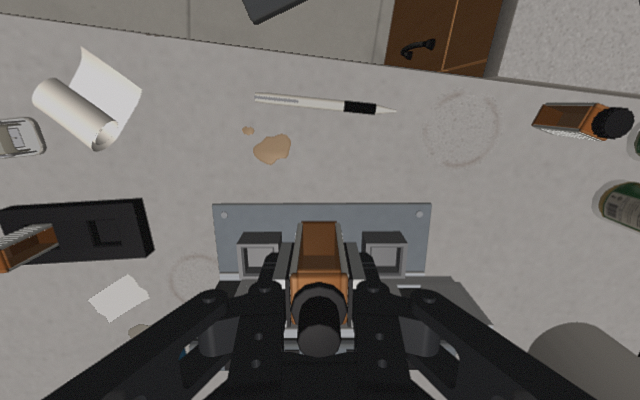

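Run:
```python
from h import *
im=cv2.imread("pics/w2.png")
cv2.imwrite("pics/w2c.png",cv2.resize(im[190:290,205:440],None,fx=3.4,fy=3.4,interpolation=cv2.INTER_CUBIC))
```

```text
(no output)
```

View pics/w2c.png

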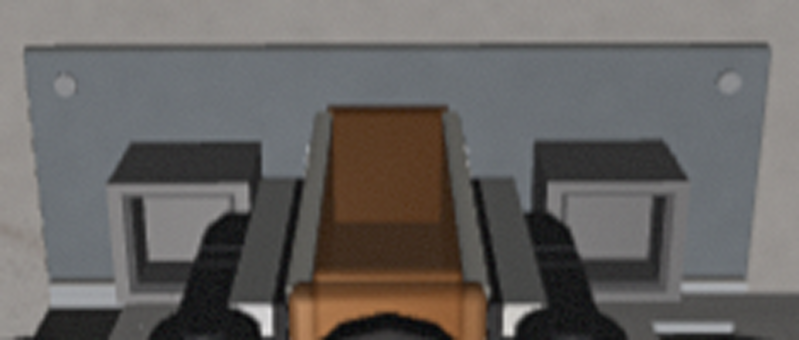

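Run:
```python
from h import *
c=np.load("w2.npy",allow_pickle=True).item()
f=lambda x,y,z:onz(c,205+(x+.5)/3.4-.5,190+(y+.5)/3.4-.5,z)[:2]
A={"FR":((27,48),.008,(-.059,-.113)),"FL":((768,46),.008,(-.059,.113)),
"RBfo":((108,183),.038,(-.029,-.082)),"RBfi":((248,182),.038,(-.029,-.042)),"LBfi":((549,181),.038,(-.029,.042)),"LBfo":((688,181),.038,(-.029,.082)),
"RBbo":((116,303),.038,(.009,-.082)),"LBbo":((682,300),.038,(.009,.082))}
W=np.array([f(*p,z) for p,z,_ in A.values()]);L=np.array([l for *_,l in A.values()])
def fit(W,L):
    w,l=W.mean(0),L.mean(0);U=((L-l).T@(W-w));yaw=np.arctan2(U[0,1]-U[1,0],U[0,0]+U[1,1])
    C,S=np.cos(yaw),np.sin(yaw);M=np.array([[C,-S],[S,C]]);t=w-M@l;return yaw,M,t
for s in (slice(0,8),slice(2,8)):
    yaw,M,t=fit(W[s],L[s]);print(yaw,t,((W[s]-t)@M-L[s]).round(4).tolist())
P=M@[-.01,-.062]+t;Q=M@[-.01,.062]+t;print("right",P,"left",Q,"light",M@[-.01,0]+t)
print(togo([*P,.165],yaw+np.pi/2))
```

```text
-0.3976769085126361 [ 0.59308441 -0.14384147] [[0.0, 0.0026], [0.0003, -0.0026], [-0.0, 0.0009], [-0.0002, -0.0], [-0.0001, 0.0001], [-0.0, -0.0011], [0.0002, 0.0], [-0.0002, 0.0002]]
-0.3967007618391569 [ 0.59303479 -0.14380867] [[-0.0001, 0.0009], [-0.0002, -0.0], [-0.0, 0.0001], [0.0001, -0.0011], [0.0002, -0.0], [-0.0, 0.0002]]
right [ 0.55985598 -0.19713002] left [ 0.60776678 -0.08275977] light [ 0.58381138 -0.1399449 ]
(array([-0.0704, -0.0589, -0.0008]), np.float64(-0.006237338850268337), array([-0.37 ,  0.258, -0.195,  1.117, -0.   ,  0.033]))
```

Run:
```python
from h import *
c=np.load("w2.npy",allow_pickle=True).item();o=get_obs();M=R.from_rotvec(o["tool_rot"]).as_matrix()
for z in (.1396,.1436): print((M.T@(onz(c,205+388.5/3.4,190+106/3.4,z)-o["tool_pos"])).round(4))
```

```text
[0.0115 0.0003 0.0246]
[0.0131 0.0003 0.0206]
```

Request:
carry_out(
  steps=[
    [-0.02,-0.02,0,-0.006],
    [-0.045,-0.042,0,-0.006],
    [-0.065,-0.056,0,-0.006],
    [-0.0715,-0.059,0,-0.006],
    [-0.0715,-0.059,0.02,-0.006],
    [-0.0715,-0.059,0.04,-0.006],
    [-0.0715,-0.059,0.055,-0.006],
    [-0.0715,-0.059,0.065,-0.006],
    [-0.0715,-0.059,0.065,-0.006],
    [-0.0715,-0.059,0.065,-0.006],
  ],
)

```text
time_s: 4.75
tool_pos: [0.5607, -0.1973, 0.0991]
tool_rot: [-0.617, -3.079, -0.001]
force: [-0.1, -0.2, -1.9]
grip_width: 0.0238
```

Run:
```python
from h import *
o=get_obs();print(o["time_s"],o["tool_pos"])
print(togo([.55985598,-.19713002,.0467],-.3967+np.pi/2))
c=camera_info("wrist");im=grab_frame("wrist");np.save("w3.npy",c,allow_pickle=True)
cv2.imwrite("pics/w3.png",cv2.resize(im[130:330,220:480],None,fx=3,fy=3,interpolation=cv2.INTER_CUBIC))
```

```text
4.75 [ 0.56068897 -0.1972995   0.09906115]
(array([ 0.0008, -0.0002,  0.0524]), np.float64(0.0014780112839591908), array([-0.473,  0.42 , -0.131,  1.021,  0.   , -0.078]))
```

View pics/w3.png

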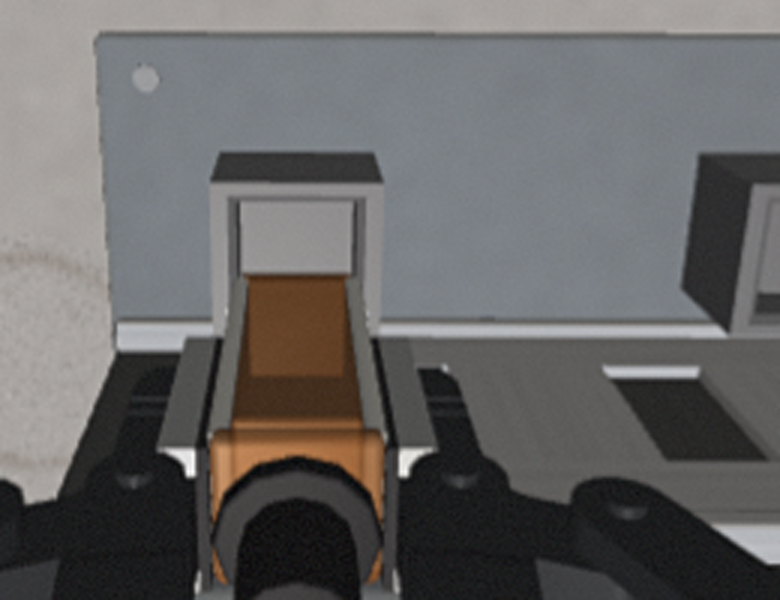

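The cell is centred on the right pocket (cell foot and block both centred at crop x≈297), so I'll lower it.

Request:
carry_out(
  steps=[
    [0,0,0.015,0],
    [0,0,0.028,0],
    [0,0,0.036,0],
    [0,0,0.042,0],
    [0,0,0.047,0],
    [0,0,0.0515,0],
    [0,0,0.0525,0],
    [0,0,0.0525,0],
    [0,0,0.0525,0],
  ],
)

```text
time_s: 5.55
tool_pos: [0.5614, -0.1979, 0.0472]
tool_rot: [0.616, 3.08, -0.0]
force: [0.4, 0.8, -1.3]
grip_width: 0.023
```

Request:
carry_out(
  steps=[
    [0,0,0,0],
    [0,0,0,0],
    [0,0,0,0],
    [0,0,-0.01,0],
    [0,0,-0.03,0],
    [0,0,-0.06,0],
    [0,0,-0.1,0],
    [0,0,-0.13,0],
    [0,0,-0.13,0],
  ],
  hand=0.2,
)

```text
time_s: 6.3
tool_pos: [0.5646, -0.1994, 0.1852]
tool_rot: [0.614, 3.069, -0.005]
force: [0.9, -0.0, -0.1]
grip_width: 0.051
```

Run:
```python
from h import *
print(togo([.4580,-.3943,.150],-.341),get_obs()["grip_width"])
```

```text
(array([ 0.0239, -0.2209,  0.0351]), np.float64(1.5171137578043792), array([-0.473,  0.365,  0.006,  1.2  , -0.   , -0.079])) 0.05104492102565577
```

Request:
carry_out(
  steps=[
    [0.002,-0.02,0,0.12],
    [0.005,-0.045,0,0.24],
    [0.008,-0.07,0,0.36],
    [0.01,-0.095,0,0.48],
    [0.013,-0.12,0,0.6],
    [0.016,-0.145,0,0.72],
    [0.018,-0.17,0,0.84],
    [0.02,-0.195,0.005,0.96],
    [0.023,-0.215,0.015,1.08],
    [0.024,-0.221,0.02,1.2],
  ],
)

```text
time_s: 7.13
tool_pos: [0.4524, -0.3951, 0.1567]
tool_rot: [2.257, 2.184, -0.002]
force: [0.3, -0.8, -0.1]
grip_width: 0.0513
```

Run:
```python
from h import *
print(togo([.4582,-.3941,.031],-.341),get_obs()["tool_pos"])
```

```text
(array([0.0014, 0.0058, 0.1257]), np.float64(0.30803382749198827), array([-8.510e-01,  3.920e-01, -2.500e-02,  1.153e+00, -1.000e-03,
        7.530e-01])) [ 0.45241066 -0.39514182  0.15670969]
```

Request:
carry_out(
  steps=[
    [0.001,0.005,0,0.12],
    [0.001,0.005,0,0.24],
    [0.001,0.005,0,0.308],
    [0.001,0.005,0.03,0.308],
    [0.001,0.005,0.05,0.308],
    [0.001,0.005,0.06,0.308],
    [0.001,0.005,0.06,0.308],
    [0.001,0.005,0.06,0.308],
  ],
)

```text
time_s: 7.8
tool_pos: [0.4589, -0.3914, 0.097]
tool_rot: [-2.557, -1.824, 0.0]
force: [0.9, 0.0, 0.1]
grip_width: 0.0514
```

Run:
```python
from h import *
print(togo([.4582,-.3941,.031],-.341),get_obs()["tool_pos"])
```

```text
(array([-0.0028,  0.0003,  0.066 ]), np.float64(0.009062459676930201), array([-0.839,  0.437, -0.11 ,  1.025, -0.   ,  1.064])) [ 0.45888454 -0.39142494  0.09704197]
```

Request:
carry_out(
  steps=[
    [-0.003,0,0.02,0.009],
    [-0.003,0,0.04,0.009],
    [-0.003,0,0.055,0.009],
    [-0.003,0,0.065,0.009],
    [-0.003,0,0.066,0.009],
    [-0.003,0,0.066,0.009],
  ],
)

```text
time_s: 8.3
tool_pos: [0.4583, -0.3947, 0.0314]
tool_rot: [2.566, 1.812, 0.0]
force: [-0.4, -0.3, -0.9]
grip_width: 0.0513
```

Request:
carry_out(
  steps=[
    [0,0,0,0],
    [0,0,0,0],
    [0,0,0,0],
    [0,0,0,0],
    [0,0,0,0],
    [0,0,0,0],
  ],
  hand=-1,
)

```text
time_s: 8.8
tool_pos: [0.4587, -0.3952, 0.0323]
tool_rot: [2.564, 1.811, 0.0]
force: [-0.9, 0.1, 5.4]
grip_width: 0.0234
```

Request:
carry_out(
  steps=[
    [0,0,-0.02,0],
    [0,0,-0.055,0],
    [0,0,-0.09,0],
    [0.02,-0.003,-0.12,-0.12],
    [0.045,-0.008,-0.13,-0.24],
    [0.07,-0.012,-0.13,-0.36],
    [0.095,-0.016,-0.13,-0.48],
    [0.12,-0.02,-0.13,-0.6],
    [0.145,-0.024,-0.13,-0.72],
    [0.17,-0.028,-0.13,-0.84],
  ],
)

```text
time_s: 9.63
tool_pos: [0.4884, -0.2235, 0.1609]
tool_rot: [1.596, 2.706, 0.0]
force: [0.5, 0.4, -0.5]
grip_width: 0.0232
```

Run:
```python
from h import *
y=-.3967;ex=np.array([np.cos(y),np.sin(y)]);L=np.array([.60777,-.08276])
print(togo([*(L-.06*ex),.165],1.174),get_obs()["tool_pos"])
```

```text
(array([ 0.1126,  0.1353, -0.0041]), np.float64(-0.6692325261426979), array([-0.579,  0.272, -0.186,  1.113,  0.   ,  0.487])) [ 0.48843256 -0.22354334  0.16093417]
```

Request:
carry_out(
  steps=[
    [0.016,0.02,0,-0.11],
    [0.035,0.042,0,-0.22],
    [0.055,0.066,-0.003,-0.33],
    [0.075,0.09,-0.003,-0.44],
    [0.095,0.114,-0.003,-0.55],
    [0.11,0.132,-0.003,-0.66],
    [0.113,0.135,-0.004,-0.669],
    [0.113,0.135,-0.004,-0.669],
    [0.113,0.135,-0.004,-0.669],
  ],
)

```text
time_s: 10.38
tool_pos: [0.5528, -0.0612, 0.1648]
tool_rot: [-0.63, -3.078, 0.001]
force: [0.1, -0.2, -0.9]
grip_width: 0.0232
```

Run:
```python
from h import *
o=get_obs();print(o["tool_pos"])
y=-.3967;ex=np.array([np.cos(y),np.sin(y)]);L=np.array([.60777,-.08276])
print(togo([*(L+.001*ex),.1],1.1741))
c=camera_info("wrist");im=grab_frame("wrist");np.save("w4.npy",c,allow_pickle=True);cv2.imwrite("pics/w4.png",im)
```

```text
[ 0.55276517 -0.06115672  0.16475804]
(array([-0.0601,  0.0018,  0.0648]), np.float64(-0.007103611248128416), array([-2.540e-01,  3.050e-01, -1.300e-01,  1.135e+00, -1.000e-03,
        1.500e-01]))
```

View pics/w4.png

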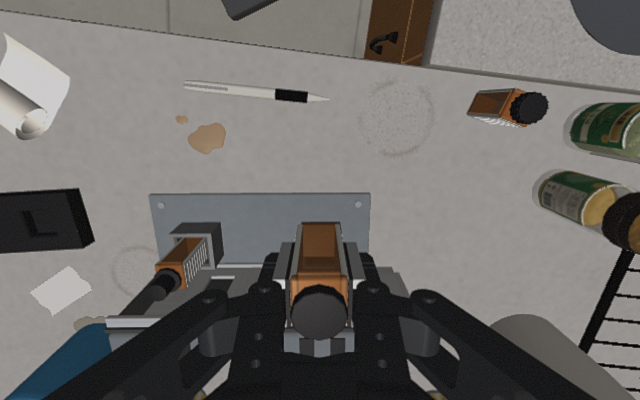

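Request:
carry_out(
  steps=[
    [-0.02,0.001,0,-0.007],
    [-0.045,0.002,0,-0.007],
    [-0.06,0.002,0,-0.007],
    [-0.06,0.002,0.02,-0.007],
    [-0.06,0.002,0.04,-0.007],
    [-0.06,0.002,0.055,-0.007],
    [-0.06,0.002,0.065,-0.007],
    [-0.06,0.002,0.065,-0.007],
    [-0.06,0.002,0.065,-0.007],
  ],
)

```text
time_s: 11.18
tool_pos: [0.6084, -0.0836, 0.0996]
tool_rot: [-0.62, -3.079, 0.0]
force: [0.5, -0.0, -0.4]
grip_width: 0.0231
```

Run:
```python
from h import *
y=-.3967;ex=np.array([np.cos(y),np.sin(y)]);L=np.array([.60777,-.08276])
print(togo([*(L+.001*ex),.0464],1.1741))
c=camera_info("wrist");im=grab_frame("wrist");np.save("w5.npy",c,allow_pickle=True);
cv2.imwrite("pics/w5.png",cv2.resize(im[130:330,190:450],None,fx=3,fy=3,interpolation=cv2.INTER_CUBIC))
```

```text
(array([-0.0002,  0.0005,  0.0532]), np.float64(-0.0009080529295906192), array([-0.267,  0.455, -0.074,  1.043, -0.   ,  0.131]))
```

View pics/w5.png

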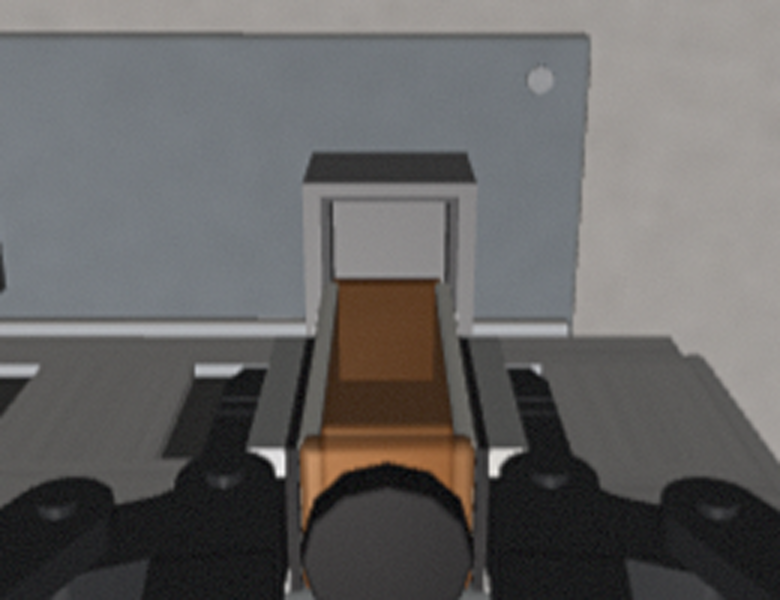

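Request:
carry_out(
  steps=[
    [0.0006,0.0005,0.015,0],
    [0.0008,0.0005,0.028,0],
    [0.0008,0.0005,0.036,0],
    [0.0008,0.0005,0.042,0],
    [0.0008,0.0005,0.047,0],
    [0.0008,0.0005,0.0515,0],
    [0.0008,0.0005,0.0535,0],
    [0.0008,0.0005,0.0535,0],
    [0.0008,0.0005,0.0535,0],
  ],
)

```text
time_s: 11.98
tool_pos: [0.6087, -0.082, 0.0467]
tool_rot: [0.617, 3.08, -0.0]
force: [-0.2, -0.2, -1.5]
grip_width: 0.0234
```

Request:
carry_out(
  steps=[
    [0,0,0,0],
    [0,0,0,0],
    [0,0,0,0],
    [0,0,-0.01,0],
    [0,0,-0.03,0],
    [0,0,-0.06,0],
    [0,0,-0.1,0],
    [0,0,-0.135,0],
    [0,0,-0.135,0],
  ],
  hand=0.2,
)

```text
time_s: 12.73
tool_pos: [0.6124, -0.0829, 0.1906]
tool_rot: [0.615, 3.067, -0.002]
force: [1.1, -0.2, 0.0]
grip_width: 0.0512
```

```bash
cat >> h.py <<'E'
CY=-.3967;CM=np.array([[np.cos(CY),-np.sin(CY)],[np.sin(CY),np.cos(CY)]]);CT=np.array([.59303,-.14381])
w2c=lambda p:CM.T@(np.asarray(p)[:2]-CT)
c2w=lambda x,y:CM@[x,y]+CT
E
python3 - <<'E'
from h import *
c=camera_info("top")
for p in [(270,52),(253,95),(262,90),(290,100)]: print(p,w2c(onz(c,230+p[0]/3,110+p[1]/3,.093)))
print(togo([*c2w(-.05,.19),.18],1.1741))
E
```

```text
(270, 52) [0.0558763  0.13782257]
(253, 95) [0.01457164 0.13734342]
(262, 90) [0.0216302  0.13168562]
(290, 100) [0.02241555 0.10562199]
(array([0.0443, 0.1264, 0.0102]), np.float64(0.0010020242098509602), array([-0.264,  0.399,  0.07 ,  1.228, -0.   ,  0.131]))
```

Request:
carry_out(
  steps=[
    [0.01,0.03,0,0],
    [0.02,0.06,0.005,0],
    [0.03,0.09,0.01,0],
    [0.04,0.118,0.01,0],
    [0.044,0.126,0.01,0],
    [0.044,0.126,0.01,0],
  ],
  hand=-1,
)

```text
time_s: 13.23
tool_pos: [0.6162, 0.0537, 0.1718]
tool_rot: [0.612, 3.081, 0.0]
force: [-0.6, -1.1, 0.8]
grip_width: -0.0001
```

Run:
```python
from h import *
o=get_obs();print(o["tool_pos"],w2c(o["tool_pos"]),o["grip_width"])
c=camera_info("wrist");im=grab_frame("wrist");np.save("w6.npy",c,allow_pickle=True);cv2.imwrite("pics/w6.png",im)
print(togo([*c2w(.035,.19),.18],1.1741))
for p in [(.035,.14,.062),(.0165,.138,.093),(.0165,.138,.027),(.0535,.138,.093)]: print(p,proj(c,[*c2w(*p[:2]),p[2]]))
```

```text
[0.61616621 0.05374211 0.17182234] [-0.05499006  0.19114972] -7.46825657713063e-05
(array([-0.0892,  0.    , -0.0081]), np.float64(0.00310115973858327), array([-4.500e-02,  4.190e-01,  5.300e-02,  1.205e+00, -1.000e-03,
        3.480e-01]))
(0.035, 0.14, 0.062) [263.68831201 288.38312802]
(0.0165, 0.138, 0.093) [253.80933554 290.58720575]
(0.0165, 0.138, 0.027) [266.66918261 253.07918788]
(0.0535, 0.138, 0.093) [256.23165438 327.94380771]
```

View pics/w6.png

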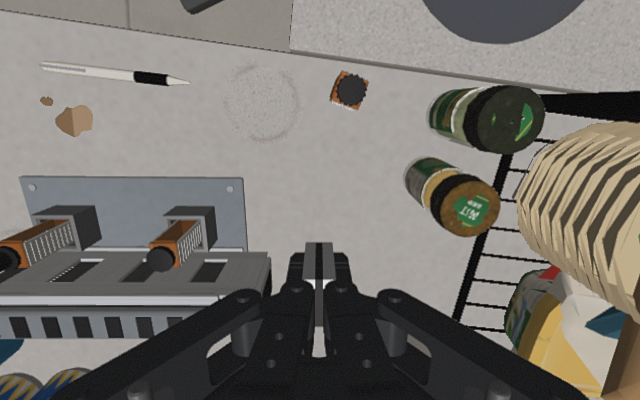

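Request:
carry_out(
  steps=[
    [-0.03,0,0,0.003],
    [-0.06,0,0,0.003],
    [-0.085,0,0,0.003],
    [-0.089,0,0.02,0.003],
    [-0.089,0,0.05,0.003],
    [-0.089,0,0.08,0.003],
    [-0.089,0,0.105,0.003],
    [-0.089,0,0.118,0.003],
    [-0.089,0,0.118,0.003],
  ],
)

```text
time_s: 14.03
tool_pos: [0.6956, 0.0149, 0.049]
tool_rot: [-0.625, -3.072, 0.002]
force: [-0.1, 0.3, 0.4]
grip_width: -0.0
```

Request:
carry_out(
  steps=[
    [0,-0.015,0,0],
    [0,-0.025,0,0],
    [0,-0.03,0,0],
    [0,-0.034,0,0],
    [0,-0.038,0,0],
    [0,-0.042,0,0],
    [0,-0.046,0,0],
    [0,-0.05,0,0],
    [0,-0.05,0,0],
  ],
)

```text
time_s: 14.78
tool_pos: [0.6814, -0.0269, 0.0552]
tool_rot: [0.618, 3.075, 0.008]
force: [4.8, 9.7, 5.3]
grip_width: -0.0004
```

Run:
```python
from h import *
o=get_obs();print(o["tool_pos"],w2c(o["tool_pos"]),CM.T@o["force"][:2],o["force"])
```

```text
[ 0.68141334 -0.0269446   0.05520007] [0.03636551 0.14193902] [ 0.65906514 10.76318974] [4.76652885 9.67268438 5.27628473]
```

Request:
carry_out(
  steps=[
    [0,-0.003,0,0],
    [0,-0.006,0,0],
    [0,-0.009,0,0],
    [0,-0.012,0,0],
    [0,-0.012,0,0],
  ],
)

```text
time_s: 15.2
tool_pos: [0.6813, -0.0316, 0.0587]
tool_rot: [0.606, 3.069, 0.023]
force: [11.3, 28.4, 18.1]
grip_width: -0.0002
```

Run:
```python
from h import *
o=get_obs();print(o["tool_pos"],w2c(o["tool_pos"]),CM.T@o["force"][:2],o["force"],o["torque"])
```

```text
[ 0.68134252 -0.03155428  0.05865274] [0.03808127 0.13765996] [-0.55669729 30.57087767] [11.29841087 28.4118705  18.05924441] [ 4.33842039 -1.78677306  0.0435179 ]
```

Force climbs with an upward part, so a finger link probably rides on the lamp box. I'll back off and turn the gripper a quarter so its links lie along the box.

Request:
carry_out(
  steps=[
    [0,0.02,0,0],
    [0,0.05,0,0],
    [0,0.065,0,0],
    [0,0.07,-0.04,0.12],
    [0,0.07,-0.04,0.24],
    [0,0.07,-0.04,0.36],
    [0,0.07,-0.04,0.48],
    [0,0.07,-0.04,0.6],
    [0,0.07,-0.04,0.72],
    [0,0.07,-0.04,0.84],
  ],
)

```text
time_s: 16.03
tool_pos: [0.7007, 0.024, 0.0925]
tool_rot: [-1.83, -2.552, 0.003]
force: [1.2, 0.0, 0.0]
grip_width: -0.0001
```

Run:
```python
from h import *
o=get_obs();print(o["tool_pos"],w2c(o["tool_pos"]))
print(togo([*c2w(.035,.19),.06],-.3967))
c=camera_info("wrist");im=grab_frame("wrist");np.save("w7.npy",c,allow_pickle=True);cv2.imwrite("pics/w7.png",im)
```

```text
[0.7007134  0.02395946 0.09251242] [0.0344986  0.19634702]
(array([-0.0051, -0.0037,  0.0325]), np.float64(0.7229074315186604), array([-8.000e-02,  6.230e-01,  1.900e-01,  1.140e+00, -1.000e-03,
        1.165e+00]))
```

Request:
carry_out(
  steps=[
    [-0.005,-0.003,0,0.12],
    [-0.005,-0.003,0,0.24],
    [-0.005,-0.003,0,0.36],
    [-0.005,-0.003,0,0.48],
    [-0.005,-0.003,0.005,0.6],
    [-0.005,-0.003,0.015,0.72],
    [-0.005,-0.003,0.025,0.723],
    [-0.005,-0.003,0.032,0.723],
    [-0.005,-0.003,0.032,0.723],
  ],
)

```text
time_s: 16.83
tool_pos: [0.6985, 0.0186, 0.0585]
tool_rot: [-2.605, -1.751, 0.006]
force: [0.7, 0.4, 0.0]
grip_width: 0.0001
```

Request:
carry_out(
  steps=[
    [-0.015,0,0,0],
    [-0.025,0,0,0],
    [-0.033,0,0,0],
    [-0.04,0,0,0],
    [-0.045,0,0,0],
    [-0.05,0,0,0],
    [-0.05,0,0,0],
  ],
)

```text
time_s: 17.42
tool_pos: [0.6811, -0.0288, 0.0617]
tool_rot: [2.611, 1.746, 0.0]
force: [-0.4, -0.6, -0.1]
grip_width: -0.0001
```

Run:
```python
from h import *
o=get_obs();print(o["tool_pos"],w2c(o["tool_pos"]),CM.T@o["force"][:2],o["force"],o["torque"])
```

```text
[ 0.68110259 -0.02882299  0.06165591] [0.03680466 0.14008644] [-0.10678776 -0.72180037] [-0.3773816  -0.62448581 -0.14209071] [ 0.04715007 -0.00668662  0.05396801]
```

Request:
carry_out(
  steps=[
    [-0.004,0,0,0],
    [-0.008,0,0,0],
    [-0.012,0,0,0],
    [-0.016,0,0,0],
    [-0.016,0,0,0],
  ],
)

```text
time_s: 17.83
tool_pos: [0.6765, -0.0393, 0.0616]
tool_rot: [-2.606, -1.749, -0.01]
force: [4.0, 10.2, -1.4]
grip_width: 0.0
```

Run:
```python
from h import *
o=get_obs();print(o["tool_pos"],w2c(o["tool_pos"]),CM.T@o["force"][:2],o["force"],o["torque"])
```

```text
[ 0.67653939 -0.03930956  0.06158939] [0.0366476  0.12865113] [-0.29274079 10.94282541] [ 3.95804621 10.20612539 -1.42442538] [ 2.00802903e+00 -7.12939873e-01 -3.11363626e-04]
```

Request:
carry_out(
  steps=[
    [-0.003,0,0,0],
    [-0.006,0,0,0],
    [-0.006,0,0,0],
  ],
)

```text
time_s: 18.08
tool_pos: [0.6765, -0.0395, 0.0618]
tool_rot: [-2.598, -1.751, -0.023]
force: [10.4, 25.2, -2.4]
grip_width: -0.0001
```

Run:
```python
from h import *
o=get_obs();print(o["tool_pos"],w2c(o["tool_pos"]),CM.T@o["force"][:2],o["force"],o["torque"])
```

```text
[ 0.67649876 -0.03945824  0.06182811] [0.03666758 0.1284983 ] [-0.09690211 27.23528143] [10.43370208 25.15765898 -2.38375243] [ 4.90636145 -2.05005312 -0.03923097]
```

Request:
carry_out(
  steps=[
    [0.02,0,0,0],
    [0.06,0,0,0],
    [0.075,0,-0.03,0],
    [0.075,0,-0.07,0],
    [0.075,0,-0.11,0],
    [0.075,0,-0.14,0],
    [0.075,0,-0.14,0],
  ],
  hand=0.2,
)

```text
time_s: 18.67
tool_pos: [0.7048, 0.0214, 0.2099]
tool_rot: [2.603, 1.744, 0.015]
force: [0.3, -0.2, 1.4]
grip_width: 0.051
```

Run:
```python
from h import *
c=np.load("w6.npy",allow_pickle=True).item();im=cv2.imread("pics/w6.png")
print(onz(c,350,90,.076))
sub=im[55:125,315:385];hsv=cv2.cvtColor(sub,cv2.COLOR_BGR2HSV)
am=cv2.inRange(hsv,(3,110,60),(22,255,255));dk=(hsv[...,2]<70).astype(np.uint8)*255
for n,m in(("amber",am),("dark",dk)):
    k,_,st,ce=cv2.connectedComponentsWithStats(m);i=1+st[1:,4].argmax();print(n,st[i],ce[i]+[315,55])
ys,xs=np.where((am|dk)>0);print(cv2.minAreaRect(np.c_[xs+315,ys+55].astype(np.float32)))
o=get_obs();print(o["tool_pos"],w2c(o["tool_pos"]),o["q"])
for z in (.16,): 
  for y in (-.397,1.174): print(togo([.5485,.1085,z],y))
```

```text
[0.54601131 0.10699561 0.076     ]
amber [ 16  17  19  32 160] [337.725    87.79375]
dark [ 21  19  31  32 693] [350.87590188  89.70851371]
((349.70361328125, 89.27061462402344), (32.66709518432617, 31.877338409423828), 21.037511825561523)
[0.70480369 0.02137407 0.20988424] [0.03927018 0.19554281] [-8.31623826e-02  5.75584257e-01  3.98017671e-01  1.38079683e+00
 -5.13583948e-04  1.87784738e+00]
(array([ 0.021 , -0.1783,  0.0478]), np.float64(0.006763752326090389), array([-8.300e-02,  5.760e-01,  3.980e-01,  1.381e+00, -1.000e-03,
        1.878e+00]))
(array([ 0.021 , -0.1783,  0.0478]), np.float64(-1.5642362476739096), array([-8.300e-02,  5.760e-01,  3.980e-01,  1.381e+00, -1.000e-03,
        1.878e+00]))
```

Request:
carry_out(
  steps=[
    [-0.008,-0.035,0.005,0],
    [-0.016,-0.07,0.01,0],
    [-0.024,-0.105,0.02,0],
    [-0.032,-0.14,0.03,0],
    [-0.038,-0.17,0.03,0],
    [-0.04,-0.178,0.03,0],
    [-0.04,-0.178,0.03,0],
  ],
)

```text
time_s: 19.25
tool_pos: [0.5191, 0.0527, 0.1714]
tool_rot: [-2.609, -1.748, 0.002]
force: [0.2, -0.3, 0.1]
grip_width: 0.0512
```

Run:
```python
from h import *
o=get_obs();print(o["tool_pos"],o["q"])
c=camera_info("wrist");im=grab_frame("wrist");np.save("w8.npy",c,allow_pickle=True);cv2.imwrite("pics/w8.png",im)
u,v=proj(c,[.547,.108,.04]).astype(int);print(u,v)
a=cv2.resize(im[max(v-60,0):v+60,u-60:u+60],(400,400),interpolation=cv2.INTER_CUBIC)
b=cv2.resize(cv2.imread("pics/w6.png")[55:125,315:385],(200,200),interpolation=cv2.INTER_CUBIC)
d=cv2.resize(cv2.imread("pics/w7.png"),(320,200))
print(u-60,max(v-60,0))
pad=np.zeros((400,320,3),np.uint8);pad[:200,:200]=b;pad[200:]=d
cv2.imwrite("pics/m.png",np.hstack([a,pad]))
```

```text
[0.51907821 0.05267768 0.17135376] [-5.26027401e-02  2.38084384e-01 -2.04206122e-01  1.12983587e+00
 -3.42552407e-04  1.90832514e+00]
324 119
264 59
```

View pics/m.png

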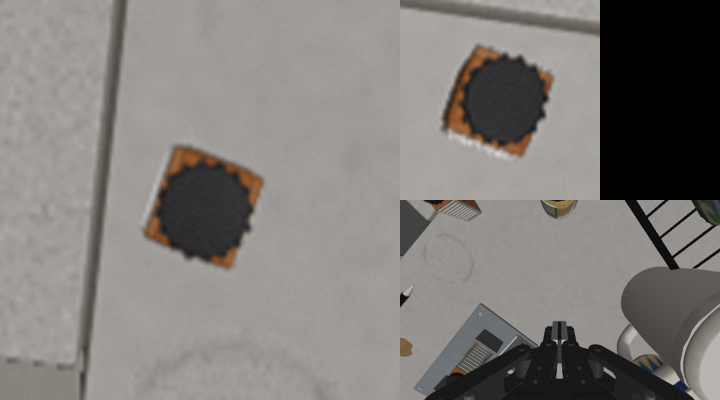

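Run:
```python
from h import *
c=np.load("w8.npy",allow_pickle=True).item()
K=np.array([onz(c,264+(x+.5)*.3-.5,59+(y+.5)*.3-.5,.062)[:2] for x,y in [(176,146),(263,180),(233,268),(145,236)]])
P=K.mean(0);e=K[1]-K[0]+K[2]-K[3];f=K[0]-K[3]+K[1]-K[2];yaw=np.arctan2(e[1],e[0]);print(P,np.linalg.norm(e)/2,np.linalg.norm(f)/2,yaw,np.arctan2(f[1],f[0])-np.pi/2)
yaw=(yaw+np.arctan2(f[1],f[0])-np.pi/2)/2
print(yaw,togo([*P,.023],yaw))
```

```text
[0.54659051 0.10809184] 0.022057656673511318 0.021592616041264234 -0.7391052822533413 -0.72319477879783
-0.7311500305255856 (array([0.0611, 0.0017, 0.1488]), np.float64(0.34065865616991187), array([-0.053,  0.24 , -0.2  ,  1.129, -0.   ,  1.908]))
```

Request:
carry_out(
  steps=[
    [0.02,0.001,0,0.11],
    [0.045,0.002,0,0.22],
    [0.061,0.002,0,0.34],
    [0.061,0.002,0.025,0.34],
    [0.061,0.002,0.04,0.34],
    [0.061,0.002,0.05,0.34],
    [0.061,0.002,0.05,0.34],
    [0.061,0.002,0.05,0.34],
  ],
)

```text
time_s: 19.97
tool_pos: [0.5475, 0.1076, 0.1209]
tool_rot: [-2.869, -1.28, 0.001]
force: [1.0, -0.8, 0.2]
grip_width: 0.0515
```

Run:
```python
from h import *
c=np.load("w6.npy",allow_pickle=True).item();P=np.array([.5466,.1081])
e=np.array([np.cos(-.731),np.sin(-.731)]);n=np.array([-e[1],e[0]])
for u,v in((510,122),(470,205)):
  d=onz(c,u,v,.105)[:2]-P;print(d,"along y tool",d@e,"along tool x",d@n)
print(togo([*P,.024],-.731))
```

```text
[0.05765996 0.08544095] along y tool -0.014113361178038441 along tool x 0.1021060293843878
[0.10381465 0.04742745] along y tool 0.045627491346057224 along tool x 0.10461823972845796
(array([-0.0002, -0.001 ,  0.0969]), np.float64(-0.0004994541046035028), array([ 0.05 ,  0.338, -0.197,  1.037, -0.   ,  2.353]))
```

Request:
carry_out(
  steps=[
    [0,-0.001,0.025,0],
    [0,-0.001,0.05,0],
    [0,-0.001,0.07,0],
    [0,-0.001,0.085,0],
    [0,-0.001,0.094,0],
    [0,-0.001,0.097,0],
    [0,-0.001,0.097,0],
    [0,-0.001,0.097,0],
  ],
)

```text
time_s: 20.63
tool_pos: [0.5472, 0.1085, 0.0254]
tool_rot: [2.868, 1.28, 0.003]
force: [0.0, -0.2, 0.6]
grip_width: 0.0514
```

Request:
carry_out(
  steps=[
    [0,0,0,0],
    [0,0,0,0],
    [0,0,0,0],
    [0,0,0,0],
    [0,0,0,0],
    [0,0,0,0],
  ],
  hand=-1,
)

```text
time_s: 21.13
tool_pos: [0.5472, 0.1086, 0.0255]
tool_rot: [2.868, 1.28, 0.004]
force: [-1.3, -0.1, 5.8]
grip_width: 0.0235
```

Request:
carry_out(
  steps=[
    [0,0,-0.02,0],
    [0,0,-0.05,0],
    [0,0,-0.09,0],
    [0,0,-0.13,0],
    [0,0,-0.16,-0.12],
    [0,0,-0.16,-0.24],
    [0,0,-0.16,-0.36],
    [0,0,-0.16,-0.48],
    [0,0,-0.16,-0.6],
    [0,0,-0.16,-0.72],
  ],
)

```text
time_s: 21.97
tool_pos: [0.5457, 0.1086, 0.1842]
tool_rot: [-2.227, -2.216, 0.0]
force: [0.2, 0.2, -0.8]
grip_width: 0.0239
```

Run:
```python
from h import *
print(get_obs()["tool_pos"],togo([*c2w(-.10,.02),.18],1.1741))
```

```text
[0.54573167 0.10862907 0.18422   ] (array([-0.1955, -0.0362,  0.0042]), np.float64(-1.179091971389803), array([ 0.052,  0.295, -0.095,  1.181, -0.   ,  1.628]))
```

Request:
carry_out(
  steps=[
    [-0.02,-0.004,0,-0.12],
    [-0.04,-0.008,0,-0.24],
    [-0.06,-0.012,0,-0.36],
    [-0.08,-0.016,0,-0.48],
    [-0.1,-0.02,0,-0.6],
    [-0.12,-0.024,0,-0.72],
    [-0.14,-0.028,0,-0.84],
    [-0.16,-0.031,0,-0.96],
    [-0.18,-0.034,0,-1.08],
    [-0.195,-0.036,0,-1.179],
  ],
)

```text
time_s: 22.8
tool_pos: [0.5073, -0.0873, 0.1842]
tool_rot: [-0.621, -3.079, 0.001]
force: [0.5, 0.0, -0.8]
grip_width: 0.0233
```

Request:
carry_out(
  steps=[
    [0,0,0,0],
    [0,0,0,0],
    [0,0,0,0],
  ],
)

```text
time_s: 23.05
tool_pos: [0.5077, -0.0856, 0.1842]
tool_rot: [-0.631, -3.077, -0.001]
force: [-0.8, 0.0, -1.1]
grip_width: 0.0236
```

Run:
```python
from h import *
o=get_obs();print(o["tool_pos"],w2c(o["tool_pos"]),o["grip_width"])
c=camera_info("wrist");im=grab_frame("wrist");np.save("w9.npy",c,allow_pickle=True);cv2.imwrite("pics/w9.png",im)
print(togo([*c2w(-.0105,0),.0475],1.1741))
# shutter check: windows at z 55 on plane x=.019 ; where is the plate?
for p in [(.0165,.141,.093),(.0165,.110,.093),(.0535,.110,.093),(.0165,.12,.093),(.02,.113,.104)]: print(p,proj(c,[*c2w(*p[:2]),p[2]]).round(1))
hsv=cv2.cvtColor(im,cv2.COLOR_BGR2HSV)
# slots on the shutter face line: sample intensities along x=.019,z=.055, y from -.11 to .15
g=im.max(2)
for z in (.055,.098):
  print(z,[(round(y,3),int(g[tuple(proj(c,[*c2w(.019,y),z]).round().astype(int)[::-1])])) for y in np.arange(-.11,.155,.008)])
```

```text
[ 0.50772039 -0.08559937  0.18417545] [-0.10117579  0.02072841] 0.02363951500595733
(array([-0.0909, -0.0204,  0.1367]), np.float64(-0.006891663074564125), array([-0.323,  0.217, -0.199,  1.155,  0.   ,  0.081]))
(0.0165, 0.141, 0.093) [452.9 326.6]
(0.0165, 0.11, 0.093) [418.4 326.7]
(0.0535, 0.11, 0.093) [415.  359.5]
(0.0165, 0.12, 0.093) [429.5 326.7]
(0.02, 0.113, 0.104) [425.4 338.8]
0.055 [(np.float64(-0.11), 25), (np.float64(-0.102), 22), (np.float64(-0.094), 18), (np.float64(-0.086), 22), (np.float64(-0.078), 29), (np.float64(-0.07), 21), (np.float64(-0.062), 27), (np.float64(-0.054), 25), (np.float64(-0.046), 28), (np.float64(-0.038), 21), (np.float64(-0.03), 25), (np.float64(-0.022), 24), (np.float64(-0.014), 59), (np.float64(-0.006), 16), (np.float64(0.002), 24), (np.float64(0.01), 16), (np.float64(0.018), 44), (np.float64(0.026), 25), (np.float64(0.034), 24), (np.float64(0.042), 19), (np.float64(0.05), 47), (np.float64(0.058), 25), (np.float64(0.066), 23), (np.float64(0.074), 28), (np.float64(0.082), 26), (np.float64(0.09), 22), (np.float64(0.098), 25), (np.float64(0.106
[... 322 characters left out ...]
float64(-0.062), 52), (np.float64(-0.054), 33), (np.float64(-0.046), 20), (np.float64(-0.038), 25), (np.float64(-0.03), 24), (np.float64(-0.022), 27), (np.float64(-0.014), 20), (np.float64(-0.006), 123), (np.float64(0.002), 56), (np.float64(0.01), 56), (np.float64(0.018), 53), (np.float64(0.026), 54), (np.float64(0.034), 48), (np.float64(0.042), 38), (np.float64(0.05), 151), (np.float64(0.058), 25), (np.float64(0.066), 23), (np.float64(0.074), 41), (np.float64(0.082), 23), (np.float64(0.09), 24), (np.float64(0.098), 56), (np.float64(0.106), 58), (np.float64(0.114), 60), (np.float64(0.122), 49), (np.float64(0.13), 35), (np.float64(0.138), 32), (np.float64(0.146), 25), (np.float64(0.154), 22)]
```

Run:
```python
from h import *
for n in ("top","scene"):
  c=camera_info(n);a=cv2.imread(f"pics/{n}0.png");b=grab_frame(n);cv2.imwrite(f"pics/{n}1.png",b)
  for x,z in ((.035,.093),(.045,.093),(.019,.085),(.019,.055)):
    ys=np.arange(.088,.160,.004)
    r=lambda im:[int(cv2.getRectSubPix(im,(1,1),tuple(map(float,proj(c,[*c2w(x,y),z])))).mean()) for y in ys]
    print(n,x,z);print((ys*1e3).round().astype(int).tolist());print(r(a));print(r(b))
```

```text
top 0.035 0.093
[88, 92, 96, 100, 104, 108, 112, 116, 120, 124, 128, 132, 136, 140, 144, 148, 152, 156]
[82, 82, 82, 82, 82, 79, 104, 119, 117, 119, 120, 81, 71, 130, 105, 117, 119, 118]
[118, 117, 118, 117, 118, 108, 75, 91, 100, 113, 112, 113, 111, 112, 110, 112, 113, 113]
top 0.045 0.093
[88, 92, 96, 100, 104, 108, 112, 116, 120, 124, 128, 132, 136, 140, 144, 148, 152, 156]
[89, 89, 89, 89, 90, 87, 92, 116, 118, 119, 117, 88, 62, 122, 103, 116, 116, 116]
[113, 112, 112, 112, 112, 107, 85, 106, 110, 113, 110, 111, 112, 112, 112, 111, 111, 111]
top 0.019 0.085
[88, 92, 96, 100, 104, 108, 112, 116, 120, 124, 128, 132, 136, 140, 144, 148, 152, 156]
[63, 51, 66, 61, 69, 71, 72, 61, 60, 61, 60, 63, 60, 60, 112, 118, 117, 118]
[129, 130, 129, 128, 129, 103, 88, 78, 113, 112, 112, 112, 112, 112, 112, 111, 112, 112]
top 0.019 0.055
[88, 92, 96, 100, 104, 108, 112, 116, 120, 124, 128, 132, 136, 140, 144, 148, 152, 156]
[105, 79, 95, 70, 62, 62, 63, 63, 62, 63, 63, 63, 63, 76, 112, 117, 116, 116]
[131, 130, 131, 131, 131, 123, 100, 66, 101, 112, 111, 112, 114, 111, 111, 111, 111, 112]
scene 
[... 396 characters left out ...]
 91, 95, 98, 97, 94, 99, 96, 87, 100, 127, 134, 138, 129, 114, 115, 115]
[80, 82, 91, 94, 97, 97, 93, 99, 104, 106, 107, 103, 111, 113, 114, 114, 115, 115]
scene 0.019 0.085
[88, 92, 96, 100, 104, 108, 112, 116, 120, 124, 128, 132, 136, 140, 144, 148, 152, 156]
[97, 97, 96, 96, 96, 96, 96, 96, 95, 95, 96, 98, 103, 114, 117, 117, 117, 117]
[96, 96, 95, 95, 97, 100, 106, 111, 114, 114, 114, 115, 116, 116, 116, 116, 116, 117]
scene 0.019 0.055
[88, 92, 96, 100, 104, 108, 112, 116, 120, 124, 128, 132, 136, 140, 144, 148, 152, 156]
[40, 71, 103, 100, 99, 99, 98, 98, 98, 99, 100, 109, 128, 162, 167, 167, 167, 167]
[104, 115, 112, 73, 57, 48, 42, 66, 97, 141, 164, 166, 166, 166, 166, 166, 166, 166]
```

Request:
carry_out(
  steps=[
    [-0.01,0.035,0,0],
    [-0.02,0.07,0,0],
    [-0.03,0.105,0,0],
    [-0.04,0.14,0.006,0],
    [-0.045,0.165,0.012,0],
    [-0.046,0.17,0.012,0],
    [-0.046,0.17,0.012,0],
    [-0.046,0.17,0.012,0],
  ],
)

```text
time_s: 23.87
tool_pos: [0.6163, 0.0529, 0.172]
tool_rot: [-0.626, -3.077, 0.001]
force: [-0.3, 0.4, -0.5]
grip_width: 0.0231
```

Run:
```python
from h import *
o=get_obs();print(w2c(o["tool_pos"]),o["tool_pos"][2])
c6=np.load("w6.npy",allow_pickle=True).item();a=cv2.imread("pics/w6.png")
c=camera_info("wrist");b=grab_frame("wrist");cv2.imwrite("pics/w10.png",b);np.save("w10.npy",c,allow_pickle=True)
ys=np.arange(.096,.16,.003);print((ys*1e3).round().astype(int).tolist())
for x,z in ((.0165,.09),(.0165,.06),(.0165,.04),(.019,.06),(.03,.093),(.045,.093)):
    r=lambda im,c:[int(cv2.getRectSubPix(im,(1,1),tuple(map(float,proj(c,[*c2w(x,y),z])))).mean()) for y in ys]
    print(x,z);print(r(a,c6));print(r(b,c))
```

```text
[-0.0545116   0.19044453] 0.17195823303272723
[96, 99, 102, 105, 108, 111, 114, 117, 120, 123, 126, 129, 132, 135, 138, 141, 144, 147, 150, 153, 156, 159]
0.0165 0.09
[89, 89, 88, 88, 88, 86, 88, 87, 87, 87, 67, 55, 46, 55, 75, 93, 77, 17, 16, 159, 161, 110]
[83, 64, 50, 52, 70, 90, 90, 92, 76, 18, 21, 17, 28, 26, 27, 46, 55, 44, 31, 27, 25, 99]
0.0165 0.06
[40, 37, 78, 93, 92, 92, 91, 92, 91, 92, 91, 93, 93, 94, 85, 92, 74, 80, 164, 163, 163, 161]
[94, 93, 94, 94, 93, 95, 90, 92, 74, 47, 98, 165, 165, 168, 25, 26, 26, 24, 81, 80, 79, 77]
0.0165 0.04
[158, 160, 94, 93, 93, 92, 93, 90, 91, 92, 92, 92, 92, 92, 88, 91, 120, 165, 166, 164, 164, 163]
[93, 93, 93, 93, 93, 93, 90, 93, 118, 161, 166, 166, 166, 165, 21, 28, 25, 25, 81, 81, 80, 77]
0.019 0.06
[40, 38, 93, 94, 92, 94, 90, 93, 94, 92, 93, 93, 92, 93, 91, 92, 62, 85, 164, 164, 164, 163]
[92, 94, 95, 93, 94, 87, 93, 85, 54, 53, 102, 164, 166, 121, 26, 25, 25, 32, 82, 81, 80, 70]
0.03 0.093
[140, 139, 48, 23, 28, 25, 25, 28, 26, 26, 26, 28, 29, 25, 31, 33, 25, 25, 27, 25, 25, 26]
[25, 28, 25, 26, 31, 32, 23, 25, 24, 27, 25, 26, 28, 29, 25, 27, 28, 27, 27, 27, 25, 26]
0.045 0.093
[26, 27, 25, 27, 27, 25, 26, 33, 41, 40, 39, 40, 38, 31, 39, 49, 32, 27, 24, 28, 26, 26]
[34, 36, 34, 37, 47, 54, 56, 53, 56, 25, 25, 29, 28, 24, 28, 28, 27, 28, 25, 27, 26, 27]
```

Same-pose images show the shutter edge moved only 24 mm (144→120), just short of home, so something wide on the gripper met the lamp box. I'll set the sample down and push again with only the fingertips, higher up.

Request:
carry_out(
  steps=[
    [0.02,0,0.02,0],
    [0.04,0,0.05,0],
    [0.045,0,0.08,0],
    [0.045,0,0.105,0],
    [0.045,0,0.125,0],
    [0.045,0,0.135,0],
    [0.045,0,0.141,0],
    [0.045,0,0.144,0],
    [0.045,0,0.1455,0],
    [0.045,0,0.1455,0],
  ],
)

```text
time_s: 24.75
tool_pos: [0.5764, 0.0697, 0.0278]
tool_rot: [0.629, 3.076, 0.0]
force: [-0.2, 0.4, -1.1]
grip_width: 0.0236
```

Request:
carry_out(
  steps=[
    [0,0,0.001,0],
    [0,0,0.002,0],
    [0,0,0.002,0],
    [0,0,0.002,0],
  ],
)

```text
time_s: 25.08
tool_pos: [0.5763, 0.07, 0.0255]
tool_rot: [0.628, 3.076, 0.0]
force: [0.2, -0.7, 1.7]
grip_width: 0.0234
```

Request:
carry_out(
  steps=[
    [0,0,0,0],
    [0,0,0,0],
    [0,0,0,0],
    [0,0,-0.01,0],
    [0,0,-0.03,0],
    [0,0,-0.06,0],
    [0,0,-0.1,0],
    [0,0,-0.12,0],
    [0,0,-0.12,0],
  ],
  hand=0.2,
)

```text
time_s: 25.83
tool_pos: [0.5789, 0.07, 0.1513]
tool_rot: [0.626, 3.068, 0.003]
force: [-0.0, -0.0, 0.7]
grip_width: 0.0514
```

Run:
```python
from h import *
print(get_obs()["tool_pos"],togo([*c2w(.035,.19),.16],-.3967))
```

```text
[0.57894503 0.0699935  0.15134884] (array([-0.1307, -0.0009, -0.0074]), np.float64(1.5647996931430352), array([-0.017,  0.355, -0.094,  1.112, -0.   ,  0.385]))
```

Request:
carry_out(
  steps=[
    [-0.02,0,0,0.12],
    [-0.045,0,0,0.24],
    [-0.07,0,0,0.36],
    [-0.095,0,0,0.48],
    [-0.12,0,0,0.6],
    [-0.131,-0.001,0,0.72],
    [-0.131,-0.001,0,0.84],
    [-0.131,-0.001,0,0.96],
    [-0.131,-0.001,0,1.08],
    [-0.131,-0.001,0,1.2],
  ],
  hand=-1,
)

```text
time_s: 26.67
tool_pos: [0.6952, 0.0176, 0.144]
tool_rot: [-2.263, -2.178, 0.002]
force: [0.8, 0.2, 0.7]
grip_width: 0.0001
```

Run:
```python
from h import *
print(togo([*c2w(.035,.16),.083],-.3967))
```

```text
(array([-0.0277, -0.0069,  0.061 ]), np.float64(0.35857494749753527), array([-0.09 ,  0.585,  0.253,  1.24 , -0.   ,  1.519]))
```

Request:
carry_out(
  steps=[
    [-0.01,-0.003,0,0.12],
    [-0.02,-0.006,0,0.24],
    [-0.028,-0.007,0,0.359],
    [-0.028,-0.007,0.03,0.359],
    [-0.028,-0.007,0.05,0.359],
    [-0.028,-0.007,0.061,0.359],
    [-0.028,-0.007,0.061,0.359],
    [-0.028,-0.007,0.061,0.359],
  ],
)

```text
time_s: 27.33
tool_pos: [0.687, -0.0098, 0.0832]
tool_rot: [-2.609, -1.747, 0.002]
force: [-0.2, 0.1, 0.5]
grip_width: 0.0
```

Request:
carry_out(
  steps=[
    [-0.015,0,0,0],
    [-0.024,0,0,0],
    [-0.028,0,0,0],
    [-0.032,0,0,0],
    [-0.035,0,0,0],
    [-0.038,0,0,0],
    [-0.038,0,0,0],
  ],
)

```text
time_s: 27.92
tool_pos: [0.6759, -0.0408, 0.0853]
tool_rot: [-2.605, -1.749, -0.017]
force: [7.5, 14.8, 0.6]
grip_width: -0.0002
```

Run:
```python
from h import *
o=get_obs();print(o["tool_pos"],w2c(o["tool_pos"]),CM.T@o["force"][:2],o["force"],o["torque"])
```

```text
[ 0.67589074 -0.04076703  0.08531216] [0.03661246 0.12705622] [ 1.24851908 16.518595  ] [ 7.53396106 14.75337966  0.64542881] [ 2.97891920e+00 -1.25600229e+00 -1.46113379e-03]
```

Run:
```python
from h import *
ys=np.arange(-.08,.13,.003);print((ys*1e3).round().astype(int).tolist())
for n in ("w2","w4","w6","w10"):
  c=np.load(n+".npy",allow_pickle=True).item();a=cv2.imread(f"pics/{n}.png")
  for z in (.055,.07):
    uv=[proj(c,[*c2w(.019,y),z]) for y in ys]
    print(n,z,[int(cv2.getRectSubPix(a,(1,1),tuple(map(float,p))).mean()) for p in uv])
```

```text
[-80, -77, -74, -71, -68, -65, -62, -59, -56, -53, -50, -47, -44, -41, -38, -35, -32, -29, -26, -23, -20, -17, -14, -11, -8, -5, -2, 1, 4, 7, 10, 13, 16, 19, 22, 25, 28, 31, 34, 37, 40, 43, 46, 49, 52, 55, 58, 61, 64, 67, 70, 73, 76, 79, 82, 85, 88, 91, 94, 97, 100, 103, 106, 109, 112, 115, 118, 121, 124, 127]
w2 0.055 [22, 23, 22, 25, 21, 21, 25, 25, 24, 24, 27, 21, 22, 21, 20, 39, 53, 91, 24, 57, 62, 60, 58, 32, 21, 19, 16, 17, 30, 51, 57, 54, 55, 21, 93, 48, 47, 22, 24, 22, 26, 23, 20, 19, 23, 22, 21, 20, 19, 22, 21, 24, 23, 28, 33, 26, 23, 20, 28, 27, 24, 23, 26, 21, 22, 36, 82, 81, 82, 81]
w2 0.07 [16, 25, 23, 22, 21, 26, 26, 22, 24, 23, 24, 27, 25, 23, 26, 19, 58, 38, 58, 60, 50, 16, 14, 19, 15, 18, 18, 16, 17, 18, 15, 36, 50, 51, 19, 58, 20, 21, 22, 23, 25, 23, 22, 24, 21, 22, 22, 24, 24, 25, 25, 18, 23, 22, 32, 32, 24, 22, 24, 23, 25, 25, 22, 25, 27, 19, 22, 23, 74, 82]
w4 0.055 [18, 23, 45, 76, 86, 75, 82, 84, 85, 83, 84, 67, 36, 35, 35, 34, 33, 36, 34, 85, 85, 83, 84, 83, 83, 42, 25, 24, 33, 28, 28, 33, 22, 23, 22, 122, 145, 59, 91, 132, 103, 121, 82, 32, 10, 14, 18, 20, 14
[... 870 characters left out ...]
92, 93, 91, 92, 87, 49, 41, 39, 38, 38, 39, 37, 67, 92, 93, 92, 93, 91, 91, 91, 92, 93]
w10 0.055 [94, 94, 91, 75, 66, 38, 26, 130, 228, 226, 208, 107, 96, 93, 94, 93, 93, 93, 92, 94, 94, 94, 95, 86, 68, 38, 35, 218, 225, 225, 228, 181, 91, 95, 94, 94, 91, 95, 83, 46, 47, 47, 49, 54, 73, 34, 96, 228, 225, 224, 224, 229, 97, 95, 93, 95, 92, 93, 94, 93, 94, 94, 94, 95, 85, 93, 76, 43, 116, 165]
w10 0.07 [94, 94, 90, 75, 65, 39, 28, 109, 230, 224, 221, 93, 93, 93, 94, 93, 94, 91, 92, 95, 93, 94, 95, 82, 68, 39, 35, 219, 224, 222, 225, 176, 90, 93, 95, 94, 93, 93, 93, 92, 94, 93, 93, 93, 75, 36, 101, 226, 222, 222, 222, 224, 96, 93, 92, 95, 93, 94, 93, 92, 93, 95, 93, 94, 87, 94, 76, 31, 19, 94]
```

Request:
carry_out(
  steps=[
    [-0.002,0,0,0],
    [-0.004,0,0,0],
    [-0.004,0,0,0],
    [-0.004,0,0,0],
  ],
)

```text
time_s: 28.25
tool_pos: [0.6758, -0.041, 0.0855]
tool_rot: [-2.6, -1.752, -0.024]
force: [10.3, 23.0, -0.5]
grip_width: 0.0
```

Run:
```python
from h import *
o=get_obs();print(o["tool_pos"],w2c(o["tool_pos"]),CM.T@o["force"][:2],o["force"],o["torque"])
```

```text
[ 0.67578073 -0.04097302  0.08550862] [0.03659058 0.12682373] [ 0.62661262 25.21538729] [10.32058933 23.01507843 -0.46962904] [ 4.74696079 -2.07094936  0.08172491]
```

Request:
carry_out(
  steps=[
    [0.03,0,0,0],
    [0.06,0,0,0],
    [0.066,0,-0.03,-0.1],
    [0.066,0,-0.06,-0.22],
    [0.066,-0.01,-0.09,-0.34],
    [0.066,-0.02,-0.09,-0.46],
    [0.066,-0.04,-0.09,-0.58],
    [0.066,-0.06,-0.09,-0.7],
    [0.066,-0.08,-0.09,-0.82],
    [0.066,-0.09,-0.09,-0.94],
  ],
  hand=0.2,
)

```text
time_s: 29.08
tool_pos: [0.6116, 0.0471, 0.1745]
tool_rot: [-1.527, -2.745, -0.0]
force: [-0.3, 0.7, 0.8]
grip_width: 0.0513
```

Run:
```python
from h import *
print(togo([*c2w(-.0545,.19),.172],1.1741))
```

```text
(array([0.0022, 0.0067, 0.0025]), np.float64(-0.6187283577175409), array([-0.054,  0.408,  0.044,  1.207,  0.   ,  0.961]))
```

Request:
carry_out(
  steps=[
    [0.002,0.007,0.002,-0.12],
    [0.002,0.007,0.002,-0.24],
    [0.002,0.007,0.002,-0.36],
    [0.002,0.007,0.002,-0.48],
    [0.002,0.007,0.002,-0.6],
    [0.002,0.007,0.002,-0.619],
    [0.002,0.007,0.002,-0.619],
  ],
)

```text
time_s: 29.67
tool_pos: [0.6187, 0.0516, 0.1722]
tool_rot: [0.632, 3.077, 0.0]
force: [-0.3, 0.4, 0.2]
grip_width: 0.0512
```

Run:
```python
from h import *
o=get_obs();print(w2c(o["tool_pos"]),o["tool_pos"][2])
c=camera_info("wrist");b=grab_frame("wrist");cv2.imwrite("pics/w11.png",b);np.save("w11.npy",c,allow_pickle=True)
def edges(n,z,ys):
  c=np.load(n+".npy",allow_pickle=True).item();a=cv2.imread(f"pics/{n}.png")
  p=np.array([cv2.getRectSubPix(a,(1,1),tuple(map(float,proj(c,[*c2w(.019,y),z])))).mean() for y in ys]);return p
ys=np.arange(-.08,.16,.0005)
for n in ("w6","w10","w11"):
  for z in (.04,.07):
    p=edges(n,z,ys);d=np.diff(np.convolve(p,np.ones(3)/3,"same"))
    # subpixel threshold crossings at 66 (slot/face) and 130 (light, counter)
    for t in (66,130):
      i=np.where((p[:-1]-t)*(p[1:]-t)<0)[0];print(n,z,t,[(round(ys[k]*1e3,1),"+" if p[k+1]>p[k] else "-") for k in i])
```

```text
[-0.05184144  0.19015455] 0.17223035980959955
w6 0.04 66 [(np.float64(21.5), '-'), (np.float64(49.5), '+')]
w6 0.04 130 [(np.float64(-42.5), '+'), (np.float64(-23.0), '-'), (np.float64(18.0), '+'), (np.float64(20.0), '-'), (np.float64(54.0), '+'), (np.float64(54.5), '-'), (np.float64(78.5), '+'), (np.float64(100.0), '-'), (np.float64(144.0), '+')]
w6 0.07 66 [(np.float64(-41.0), '-'), (np.float64(-23.5), '+'), (np.float64(17.0), '-'), (np.float64(38.0), '+'), (np.float64(78.0), '-'), (np.float64(99.5), '+'), (np.float64(144.0), '-'), (np.float64(148.5), '+')]
w6 0.07 130 [(np.float64(149.0), '+')]
w10 0.04 66 [(np.float64(21.0), '-'), (np.float64(49.0), '+'), (np.float64(135.5), '-'), (np.float64(148.0), '+'), (np.float64(159.0), '-')]
w10 0.04 130 [(np.float64(-48.5), '-'), (np.float64(-7.0), '+'), (np.float64(13.5), '-'), (np.float64(54.0), '+'), (np.float64(55.0), '-'), (np.float64(59.0), '+'), (np.float64(74.5), '-'), (np.float64(122.0), '+'), (np.float64(134.5), '-')]
w10 0.07 66 [(np.float64(-68.5), '-'), (np.float64(-60.0), '+'), (np.float64(-8.0), '-'), (np.float64(-1.5), '+'
[... 496 characters left out ...]
loat64(138.5), '+')]
w11 0.04 130 [(np.float64(-62.5), '+'), (np.float64(-62.0), '-'), (np.float64(-60.0), '+'), (np.float64(-48.5), '-'), (np.float64(-7.0), '+'), (np.float64(13.0), '-'), (np.float64(59.5), '+'), (np.float64(74.0), '-'), (np.float64(139.0), '+')]
w11 0.07 66 [(np.float64(-69.0), '-'), (np.float64(-60.0), '+'), (np.float64(-1.5), '+'), (np.float64(52.0), '-'), (np.float64(57.5), '+'), (np.float64(105.5), '-'), (np.float64(116.5), '+'), (np.float64(127.0), '-'), (np.float64(144.0), '+')]
w11 0.07 130 [(np.float64(-59.0), '+'), (np.float64(-48.5), '-'), (np.float64(-0.5), '+'), (np.float64(13.5), '-'), (np.float64(58.0), '+'), (np.float64(75.0), '-'), (np.float64(144.5), '+')]
```

Two hard pushes, on the pad and then on the plate above it, gave the same resting place. The windows are lit and contact geometry puts the slots on the pocket axes, so I take the shutter to be at its stop. Next I pick the sample up again.

Run:
```python
from h import *
print(togo([.5763,.0700,.0255],1.170),togo([.5763,.0700,.12],1.170)[0])
```

```text
(array([4.620e-02, 1.000e-04, 1.466e-01]), np.float64(-0.005133400761460516), array([-0.046,  0.423,  0.06 ,  1.208, -0.   ,  0.36 ])) [0.0462 0.0002 0.0521]
```

Request:
carry_out(
  steps=[
    [0.02,0,0,-0.005],
    [0.042,0,0.01,-0.005],
    [0.046,0,0.04,-0.005],
    [0.046,0,0.07,-0.005],
    [0.046,0,0.1,-0.005],
    [0.046,0,0.125,-0.005],
    [0.046,0,0.14,-0.005],
    [0.046,0,0.1465,-0.005],
    [0.046,0,0.1465,-0.005],
    [0.046,0,0.1465,-0.005],
  ],
)

```text
time_s: 30.55
tool_pos: [0.5767, 0.0698, 0.0258]
tool_rot: [0.622, 3.079, -0.0]
force: [0.1, -0.2, 0.5]
grip_width: 0.0513
```

Request:
carry_out(
  steps=[
    [0,0,0,0],
    [0,0,0,0],
    [0,0,0,0],
    [0,0,0,0],
    [0,0,0,0],
    [0,0,0,0],
  ],
  hand=-1,
)

```text
time_s: 31.05
tool_pos: [0.5777, 0.0698, 0.027]
tool_rot: [0.62, 3.076, 0.001]
force: [-0.1, -0.4, 6.0]
grip_width: 0.0234
```

Request:
carry_out(
  steps=[
    [0,0,-0.02,0],
    [0,0,-0.05,0],
    [0,0,-0.09,0],
    [0,0,-0.13,0],
    [0,0,-0.155,0],
    [0,0,-0.155,0],
    [0,0,-0.155,0],
  ],
)

```text
time_s: 31.63
tool_pos: [0.5775, 0.0699, 0.1824]
tool_rot: [0.62, 3.075, 0.001]
force: [0.4, -0.8, -1.0]
grip_width: 0.0229
```

Run:
```python
from h import *
o=get_obs();print(o["tool_pos"],o["grip_width"],togo([*c2w(-.0105,0),.175],1.1741))
```

```text
[0.57753078 0.0698556  0.1824323 ] 0.022937692539454036 (array([-0.0865, -0.191 ,  0.0075]), np.float64(-0.0011428252508989267), array([-0.018,  0.34 , -0.036,  1.19 , -0.   ,  0.38 ]))
```

Request:
carry_out(
  steps=[
    [-0.015,-0.035,0,0],
    [-0.03,-0.07,0,0],
    [-0.045,-0.105,0,0],
    [-0.06,-0.14,0,0],
    [-0.075,-0.17,0,0],
    [-0.0865,-0.191,0.005,0],
    [-0.0865,-0.191,0.0075,0],
    [-0.0865,-0.191,0.0075,0],
    [-0.0865,-0.191,0.0075,0],
  ],
)

```text
time_s: 32.38
tool_pos: [0.5807, -0.1391, 0.1709]
tool_rot: [-0.621, -3.076, -0.002]
force: [-1.2, -0.6, -0.1]
grip_width: 0.023
```

Run:
```python
from h import *
o=get_obs();print(o["tool_pos"],w2c(o["tool_pos"]),togo([*c2w(-.0105,0),.0485],1.1741))
```

```text
[ 0.58072624 -0.13905483  0.17093369] [-0.01318555 -0.000368  ] (array([-0.0032,  0.0003,  0.1224]), np.float64(-0.0014436941388633606), array([-0.37 ,  0.382, -0.004,  1.188,  0.   ,  0.029]))
```

Request:
carry_out(
  steps=[
    [-0.002,0,0.02,0],
    [-0.002,0,0.04,0],
    [-0.002,0,0.06,0],
    [-0.002,0,0.08,0],
    [-0.002,0,0.1,0],
    [-0.002,0,0.112,0],
    [-0.002,0,0.119,0],
    [-0.002,0,0.122,0],
    [-0.002,0,0.122,0],
    [-0.002,0,0.122,0],
  ],
)

```text
time_s: 33.22
tool_pos: [0.5844, -0.1401, 0.0515]
tool_rot: [0.619, 3.079, -0.0]
force: [0.5, -0.7, -1.3]
grip_width: 0.0232
```

Request:
carry_out(
  steps=[
    [0,0,0,0],
    [0,0,0,0],
    [0,0,0,0],
    [0,0,0,0],
  ],
)

```text
time_s: 33.55
tool_pos: [0.5842, -0.1407, 0.0514]
tool_rot: [0.621, 3.079, -0.0]
force: [0.4, 0.0, -1.1]
grip_width: 0.0233
```

Run:
```python
from h import *
o=get_obs();print(o["tool_pos"],w2c(o["tool_pos"]),togo([*c2w(-.0105,0),.0485],1.1741),o["force"],o["grip_width"],np.abs(o["joint_vel"]).max())
c=camera_info("wrist");b=grab_frame("wrist");cv2.imwrite("pics/w12.png",b)
# sample glass (bottom front edge) and the caps of the standards, colour masks
hsv=cv2.cvtColor(b,cv2.COLOR_BGR2HSV);m=cv2.inRange(hsv,(3,110,60),(22,255,255))
n,_,st,ce=cv2.connectedComponentsWithStats(m);print([(s.tolist(),e.round(1).tolist()) for s,e in zip(st[1:],ce[1:]) if s[4]>80])
for y in (-.062,0,.062): print(y,[proj(c,[*c2w(-.022,y),z]).round(1).tolist() for z in (.026,.08)])
# windows: count lit columns at slots, top camera check of bystanders
t0=cv2.imread("pics/top0.png");t1=grab_frame("top");d=cv2.absdiff(t0,t1).max(2)
for nme,(u,v) in dict(pen=(338,223),receipt=(408,250),tub=(451,150),pep=(247,145),chi=(232,164),tape=(203,271)).items(): print(nme,int((d[v-12:v+12,u-12:u+12]>40).sum()))
```

```text
[ 0.58416823 -0.14074453  0.0513641 ] [-0.009358   -0.00059658] (array([0.0011, 0.0006, 0.0029]), np.float64(-0.0012923746496442678), array([-0.37 ,  0.471, -0.178,  0.921, -0.   ,  0.028])) [ 0.37702927  0.00329908 -1.12381739] 0.023337598742232773 0.003324306010228518
[([201, 29, 66, 37, 1781], [236.6, 47.2]), ([291, 221, 57, 78, 2677], [318.8, 256.9]), ([140, 223, 86, 75, 2505], [183.7, 257.2]), ([417, 224, 87, 77, 2505], [458.9, 257.0])]
-0.062 [[212.5, 218.9], [169.3, 266.6]]
0 [[320.0, 218.8], [320.5, 266.4]]
0.062 [[427.5, 218.8], [471.7, 266.5]]
pen 24
receipt 0
tub 0
pep 0
chi 0
tape 92
```

Run:
```python
from h import *
for n in ("w6","w11"):
  c=np.load(n+".npy",allow_pickle=True).item();g=cv2.imread(f"pics/{n}.png")
  S=lambda x,y,z:cv2.getRectSubPix(g,(1,1),tuple(map(float,proj(c,[*c2w(x,y),z])))).mean()
  ys=np.arange(-.1,.1,.002);print(n,"rim x=-.0265",[(int(round(y*1e3)),int(S(-.0265,y,.038))) for y in ys if 30<abs(y*1e3)<94])
  xs=np.arange(-.07,.06,.002);print("base left x, y=.1",[(int(round(x*1e3)),int(S(x,.098,.008))) for x in xs if x<-.04])
  ys=np.arange(.07,.13,.002);print("base front corner x=-.045",[(int(round(y*1e3)),int(S(-.045,y,.008))) for y in ys])
  xs=np.arange(.0,.07,.002);print("box top y=.05",[(int(round(x*1e3)),int(S(x,.05,.104))) for x in xs])
  ys=np.arange(.09,.13,.002);print("box top x=.03",[(int(round(y*1e3)),int(S(.028,y,.104))) for y in ys])
```

```text
w6 rim x=-.0265 [(-92, 166), (-90, 164), (-88, 162), (-86, 161), (-84, 163), (-82, 158), (-80, 118), (-78, 119), (-76, 118), (-74, 120), (-72, 119), (-70, 120), (-68, 120), (-66, 121), (-64, 122), (-62, 120), (-60, 119), (-58, 121), (-56, 121), (-54, 121), (-52, 119), (-50, 120), (-48, 120), (-46, 120), (-44, 122), (-42, 112), (-40, 43), (-38, 45), (-36, 43), (-34, 44), (-32, 43), (30, 128), (32, 128), (34, 129), (36, 129), (38, 128), (40, 127), (42, 127), (44, 127), (46, 128), (48, 126), (50, 128), (52, 129), (54, 129), (56, 130), (58, 131), (60, 130), (62, 130), (64, 131), (66, 130), (68, 131), (70, 132), (72, 132), (74, 132), (76, 133), (78, 133), (80, 137), (82, 105), (84, 43), (86, 42), (88, 45), (90, 43), (92, 54)]
base left x, y=.1 [(-70, 161), (-68, 162), (-66, 164), (-64, 162), (-62, 163), (-60, 151), (-58, 97), (-56, 120), (-54, 121), (-52, 121), (-50, 129), (-48, 153), (-46, 156), (-44, 141), (-42, 121)]
base front corner x=-.045 [(70, 124), (72, 125), (74, 124), (76, 123), (78, 124), (80, 122), (82, 122), (84, 121), (86, 123), (88, 123), (90, 124), (92, 124), (94, 124), (
[... 2016 characters left out ...]
114, 109), (116, 159), (118, 158), (120, 158), (122, 157), (124, 158), (126, 155), (128, 156)]
box top y=.05 [(0, 89), (2, 89), (4, 90), (6, 88), (8, 86), (10, 87), (12, 84), (14, 122), (16, 180), (18, 176), (20, 180), (22, 130), (24, 44), (26, 50), (28, 21), (30, 24), (32, 25), (34, 23), (36, 24), (38, 23), (40, 25), (42, 25), (44, 26), (46, 23), (48, 27), (50, 27), (52, 26), (54, 24), (56, 25), (58, 25), (60, 28), (62, 26), (64, 27), (66, 23), (68, 76)]
box top x=.03 [(90, 27), (92, 24), (94, 24), (96, 24), (98, 25), (100, 26), (102, 29), (104, 26), (106, 24), (108, 25), (110, 26), (112, 24), (114, 27), (116, 24), (118, 26), (120, 23), (122, 28), (124, 25), (126, 27), (128, 27), (130, 23)]
```

```bash
python3 -c "
from plant import *
print(job_done())"
```

```text
the job is handed in; nothing more can be done
None
```

I pushed the shutter to its stop and put the low-capped standard in the left pocket and the tall-capped one in the right. I handed the job in at about 34 s, still holding the sample in the light path between them. The hand-in returned no verdict.

**Last checks:**
- **Sample:** the measured tool position is within 2 mm along and across of the light path's middle. It is about 3 mm high (9 mm allowed) and square within 0.01 rad. The grip is closed at 23 mm and the arm is still. The three glasses appear level and symmetric in the wrist picture.
- **Standards:** earlier wrist pictures showed both seated in their pockets. I did not measure how deep they sit.
- **Bystanders:** before/after top pictures show almost no change at the receipt, tub and jars. Some pixels changed at the tape roll and the pen. I put that down to the arm's shadow; the arm did not go near the tape roll, but I did not check further.

**Shutter doubt:** two measurements disagreed. The pictures show it moved about 25 mm, which would be just short of the required 26 mm if it started at exactly 0. Against that:
- Two pushes of 25–27 N, at different heights, both ended at a hard stop.
- The windows are lit.
- The slots line up with the pockets within about 1 mm.

I therefore took it as home, starting a few millimetres open.

**Detours:** the first push jammed, with force building to about 30 N, probably a gripper link on the lamp box. Because of the 25 mm reading I set the sample down, pushed again, and picked it back up.

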